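# Draw down the vacuum chamber's cover

## Task

The cover of the vacuum chamber is resting on its sprung seal with its four T-knobs only just started. Draw it down evenly in two rounds, both crosswise (a knob, then the one diagonally opposite, then the other two): first give each knob about a fifth of a turn clockwise, then go round again and turn each by feel until it is firmly hand-tight and the cover is fully home on all four bosses, without forcing any knob. Leave the other things on the bench alone.

Things in the scene. Friction and masses are not known exactly. Their poses are not given: they have to be found in the camera images.
- chamber: aluminium vacuum chamber, 172 x 172 mm, 92 mm high, on a 210 mm square foot plate, bolted down; yaw differs each time. Origin: centre of its underside, z up. Four bosses 26 mm across, faces at z = 96 mm, stand round the knob axes at (+-55, +-55) mm. A sprung seal ring (80 mm across) holds the cover about 2 mm above the bosses; pressing it flat takes about 23 N in all.
- cover: square aluminium cover plate 150 x 150 x 14 mm, about 0.8 kg, lying loose on the seal between short dowels, with a low round viewport (54 mm across, 4 mm high) in its middle. Origin: centre of its underside, z up. Fully home means lying on all four bosses.
- seat (a point): fixed point at the chamber's centre, level with the boss faces (96 mm above the bench), axes as the chamber
- grip_a (a point): T-knob on the cover's far left corner (chamber +x +y), diagonally opposite knob c. Black bar 46 mm long (this point's x), 14 mm thick (y), 26 mm high, on a round steel foot 32 mm across. The point is on the knob's axis, 11 mm below the bar's top; turns and sinks with the knob. Any bar angle. The foot's underside is 24.9 to 26 mm below the point, shimmed differently on each knob.
- knob_a (a joint): how far knob a has been turned clockwise from above (tightening) since the start, rad; starts at 0, can turn 4.5. Quick thread: the knob sinks 1.9 mm per rad. Felt while turning: 0.05 N m when free, about 0.1 N m while it presses the seal, then it stiffens sharply as the cover meets the boss: 0.2 to 0.3 N m is tight (some 35 N on the cover, after 1.9 to 2.7 rad in all), 0.4 N m is forced. It stays where it is left.
- grip_b (a point): T-knob on the cover's far right corner (chamber +x -y), diagonally opposite knob d. Black bar 46 mm long (this point's x), 14 mm thick (y), 26 mm high, on a round steel foot 32 mm across. The point is on the knob's axis, 11 mm below the bar's top; turns and sinks with the knob. Any bar angle. The foot's underside is 24.9 to 26 mm below the point, shimmed differently on each knob.
- knob_b (a joint): how far knob b has been turned clockwise from above (tightening) since the start, rad; starts at 0, can turn 4.5. Quick thread: the knob sinks 1.9 mm per rad. Same feel as knob_a.
- grip_c (a point): T-knob on the cover's near right corner (chamber -x -y), diagonally opposite knob a. Black bar 46 mm long (this point's x), 14 mm thick (y), 26 mm high, on a round steel foot 32 mm across. The point is on the knob's axis, 11 mm below the bar's top; turns and sinks with the knob. Any bar angle. The foot's underside is 24.9 to 26 mm below the point, shimmed differently on each knob.
- knob_c (a joint): how far knob c has been turned clockwise from above (tightening) since the start, rad; starts at 0, can turn 4.5. Quick thread: the knob sinks 1.9 mm per rad. Same feel as knob_a.
- grip_d (a point): T-knob on the cover's near left corner (chamber -x +y), diagonally opposite knob b. Black bar 46 mm long (this point's x), 14 mm thick (y), 26 mm high, on a round steel foot 32 mm across. The point is on the knob's axis, 11 mm below the bar's top; turns and sinks with the knob. Any bar angle. The foot's underside is 24.9 to 26 mm below the point, shimmed differently on each knob.
- knob_d (a joint): how far knob d has been turned clockwise from above (tightening) since the start, rad; starts at 0, can turn 4.5. Quick thread: the knob sinks 1.9 mm per rad. Same feel as knob_a.
- blank_flange: bystander: steel blanking disc, 70 mm across, 12 mm thick; loose on the bench. Origin: centre of its underside.
- clamp_ring: bystander: aluminium ring, 64 mm across, 14 mm thick; loose on the bench. Origin: centre of its underside.
- spanner: bystander: spanner, 170 mm long; loose on the bench. Origin: centre of its underside.
- screwdriver: bystander: screwdriver, 190 mm long; loose on the bench. Origin: centre of its underside.
- grease_jar: bystander: white jar, 52 mm across, 50 mm high; loose on the bench. Origin: centre of its underside.
- spare_knob: bystander: spare T-knob like the others, standing on the bench, not to be used; loose on the bench. Origin: centre of its underside.
- solvent_bottle: bystander: white bottle, 66 mm across, 170 mm high; loose on the bench. Origin: centre of its underside.
- multimeter: bystander: red handheld meter, 85 x 180 x 40 mm; loose on the bench. Origin: centre of its underside.
Mind the look-alikes: they are no part of the job. Of the things that look like the cover, the larger one is meant.

How it is judged:
On the way, in this order (a step that is already met when the one before it is completed fails the run):
1. first pass: one diagonal pair of knobs has been given its part-turn (over 0.7 rad each) while the other pair is still untouched (((value of joint each of knob_a, knob_c above 0.7 rad and value of joint each of knob_b, knob_d below 0.5 rad) or (value of joint each of knob_b, knob_d above 0.7 rad and value of joint each of knob_a, knob_c below 0.5 rad))), for 0.1 s.
2. first pass done: all four knobs turned over 0.7 rad (value of joint each of knob_a, knob_b, knob_c, knob_d above 0.7 rad), for 0.1 s.
3. second pass: one diagonal pair has been turned on past 1.65 rad while the other pair has not (((value of joint each of knob_a, knob_c above 1.65 rad and value of joint each of knob_b, knob_d below 1.65 rad) or (value of joint each of knob_b, knob_d above 1.65 rad and value of joint each of knob_a, knob_c below 1.65 rad))), for 0.1 s.
At the end, for the whole second after the job is handed in: the cover lies home on the bosses (its underside within 0.5 mm of the boss faces, tilted less than 0.006 rad) and at rest, every knob bears on it with more than 15 N, and all knobs have been turned more than 1.65 rad (contact force between each of knob_a, knob_b, knob_c, knob_d and cover above 15 N and z of cover in the frame of seat below 0.0005 m and angle between cover's own z axis and vertical below 0.006 rad and linear speed of cover below 0.01 m/s and value of joint each of knob_a, knob_b, knob_c, knob_d above 1.65 rad); the robot touches nothing.
It fails at once if a knob is turned past 1.55 rad while another has not yet had its first part-turn (0.7 rad) (value of joint any of knob_a, knob_b, knob_c, knob_d above 1.55 rad and value of joint any of knob_a, knob_b, knob_c, knob_d below 0.7 rad).
It fails at once if a knob is forced: it bears on the cover with more than 60 N (contact force between any of knob_a, knob_b, knob_c, knob_d and cover above 60 N).
It fails at once if a bystander is moved more than 30 mm (distance of any of blank_flange, clamp_ring, spanner, screwdriver, grease_jar, spare_knob, solvent_bottle, multimeter from where it was at the start of the episode above 0.03 m).
It also fails if it takes over 72 s, if anything falls off the work surface, if the arm or the gripper's body presses on something with over 40 N, if the wrist force passes 120 N, or if a joint passes its speed limit or range.

## Robot

A 6-joint arm with a two-finger parallel gripper is mounted at the origin on the work surface. World frame = base frame: x ahead of the robot, y to its left, z up, the work surface at z = 0. Lengths are in m, angles in rad, forces in N, time in s.
With the tool pointing down it reaches from about 0.375 to 0.975 m from the base axis. Payload 3.8 kg.
Tool frame: the origin (TCP) lies midway between the tips of the shut fingers; the grasp point (between the pads) lies 19 mm behind it; z points along the fingers, y is the direction in which the jaws open and shut (so a half turn about z gives the same grasp; the last joint's range is limited). The gripper opens to 85 mm and grips with 20 to 120 N. Pads are 22 mm wide; open, the fingers measure 114 mm over their backs; the gripper's body (76 mm by 85 mm) begins 54 mm behind the grasp point. The pads swing forward as they close: fully open they stand 13 mm farther back than shut.
Start: joints at [-1.173, 0.264, 1.604, -0, 1.274, -0.037], TCP at [0.284, -0.612, 0.231] pointing down, gripper open.
Joint ranges: [-2.63, 2.63], [-0.94, 2.18], [0.31, 2.57], [-1.31, 4.45], [0, 2.66], [-2.55, 2.55]. Speed limits (rad/s): [2.57, 2.57, 3.14, 3.14, 3.14, 3.14].

## Interface

Orientations are given as a rotation vector (axis times angle).
In Python, from workcell import bot gives the robot as it stands.
- The arm moves only by the shell command python3 -m inch 'ROWS' [FORCE]. ROWS is JSON, a list of rows, each an object of numbers: "dx", "dy", "dz": the shift along the tool's x, y, z in m; "ax", "ay", "az": the turn, a rotation vector about the tool's x, y, z in degrees; "fingers": the opening, from -1 (shut) to 1 (fully open). A call has 1 to 20 rows; each row is the pose to reach, as a shift and turn from the pose measured when the call began, along the tool's axes at that moment; what a row does not reach only later rows make up. A row lasts 1/8 s, in which the tool goes at most 62.5 mm and 10.7 degrees, less where a joint would pass 70% of its speed; a pose out of reach is approached as far as the arm can. A call with a gripper value outside its range is refused whole. The fingers move at their own pace and stop on an object; FORCE is the grip in N (left out, the last holds). Time passes only in rows, so rows that repeat a pose let the fingers close. It gives the time, the measured TCP pose, the force and the opening at its end, in the units of the state.
- bot.read_state(): the state, without advancing time (a new reading comes with each control period).
- bot.read_camera(name): name is "side" or "top" or "wrist"; returns (picture, depth): 420x560x3 uint8, blue, green, red; 420x560 float32, m along the optical axis (not along the pixel's ray), 0 where there is no reading.
- bot.get_calibration(name): a dict with "intrinsics" (3x3 intrinsics, pixels), "distortion" ([k1, k2, p1, p2, k3] as OpenCV has them; the pictures are not rectified), "view" (4x4, takes a point from world to camera coordinates). Camera axes: x right, y down, z forward; pixel columns grow to the right and rows downward; lengths in m; the calibration is good to about 2 mm. A picture is of the moment at which its call begins: read the wrist's pose just before it. get_calibration takes no time and is no camera call; for the wrist camera it gives the pose at the moment of the call.
- bot.finish_job(): hands the job in, once; it reports no verdict.
Trained networks look in the newest picture that a camera, given by its name, has taken for a name from the list of things; names that differ only in an ending like _2 or _b are one class to them, and where a whole thing is asked for, a point or a joint stands for the part that bears it (a point fixed in the world has none). Each returns a list of dicts, best first, with "p" (0 to 1); they miss things now and then, are a little off and sometimes report something else, mostly with a low value. They report only what shows in the picture. A call takes as long as a camera call. They do not tell look-alikes from the thing itself.
- bot.masks_of(camera, thing): "region" (420x560 bool, what is visible of it) and "box" ([left, top, right, bottom] in pixels, round what is visible of it).
The state is a dict: "time": time; "q": joint angles; "joint_vel": joint speeds; "joint_torque": joint torques, N m; "tool_pos": TCP position; "tcp_rot": TCP orientation; "wrist_force": force on the tool from outside, world axes, zero at the start; "torque": the same for the moment, N m; "width": opening from 0.0 (shut) to 1.0 (fully open).
Only numpy, scipy, OpenCV 4.12 (cv2) and the standard library are available. Lean on these libraries where they do the work, as an engineer would, in place of code of your own. Each camera call takes 0.05 s, during which the arm holds its last target. There are 200 camera calls.

## Working session

There is one attempt and no reset: what is moved stays moved. The work goes in short steps, Python scripts to look and compute and a shell command to move; the robot and the scene stay as the last step left them, time stands still between calls to the robot, and variables do not carry over. Pictures are saved under pics/ and viewed, about 8 in all and at most 12, crops included, and the job is handed in when it is done.

```bash
mkdir -p pics; ls
python3 - <<'E'
from workcell import bot
import cv2,numpy as np
s=bot.read_state();print(s)
for c in("top","side"):
    im,d=bot.read_camera(c);cv2.imwrite(f"pics/{c}0.png",im);np.save(f"pics/{c}0d.npy",d)
    k=bot.get_calibration(c);print(c,k)
E
```

```text
pics
{'time': 0.0, 'q': array([-1.17291285e+00,  2.64795314e-01,  1.60538821e+00, -4.22237918e-05,
        1.27367116e+00, -3.68803126e-02]), 'joint_vel': array([ 0.00068646,  0.00037253,  0.00114706, -0.00147119, -0.000217  ,
        0.00024332]), 'joint_torque': array([ 7.82335137e-04, -5.15108478e+01, -3.67321444e+01,  3.68890805e-04,
        1.29694978e-02, -4.79615494e-06]), 'tool_pos': array([ 0.28402215, -0.61153243,  0.22992593]), 'tcp_rot': array([-3.06548658e+00, -6.77100099e-01,  6.99751994e-04]), 'wrist_force': array([ 0.27510333,  0.7992236 , -0.15827269]), 'torque': array([ 0.00576471, -0.02205125, -0.00251201]), 'width': 0.9991806916749193}
top {'intrinsics': array([[418.24764055,   0.        , 276.45238031],
       [  0.        , 418.24764055, 212.54824735],
       [  0.        ,   0.        ,   1.        ]]), 'distortion': array([0.0426069, 0.       , 0.       , 0.       , 0.       ]), 'view': array([[-0.02904428, -0.99956278,  0.00553898, -0.00392548],
       [-0.98870295,  0.02791267, -0.14726626,  0.58095469],
       [ 0.14704726, -0.00975365, -0.98908138,  1.18910332],
       [ 0.        ,  0.        ,  0.        ,  1.        ]])}
side {'intrinsics': array([[480.1854235 ,   0.        , 271.15873305],
       [  0.        , 480.1854235 , 205.61383648],
       [  0.        ,   0.        ,   1.        ]]), 'distortion': array([-0.08717104,  0.        ,  0.        ,  0.        ,  0.        ]), 'view': array([[-0.99950709, -0.03096668,  0.0051618 ,  0.5614456 ],
       [-0.02711941,  0.76883692, -0.63886957,  0.10026933],
       [ 0.01581509, -0.63869465, -0.76929775,  1.47123915],
       [ 0.        ,  0.        ,  0.        ,  1.        ]])}
```

Run:
```python
import cv2,numpy as np
from workcell import bot
t=cv2.imread("pics/top0.png");cv2.imwrite("pics/topbig.png",cv2.resize(t,(784,588)))
for th in("cover","grip_a","chamber"):
    for m in bot.masks_of("top",th): print(th,round(m["p"],2),m["box"],m["region"].sum())
```

```text
cover 0.86 [199.5, 193.5, 254.2, 244.9] 2463
grip_a 0.64 [198.1, 231.5, 213.4, 244.8] 161
grip_a 0.6 [204.5, 188.6, 215.2, 205.3] 131
grip_a 0.58 [242.9, 190.4, 256.7, 207.6] 128
grip_a 0.43 [241.7, 231.0, 251.3, 247.7] 138
chamber 0.68 [181.3, 186.7, 291.4, 264.0] 2189
```

View pics/topbig.png

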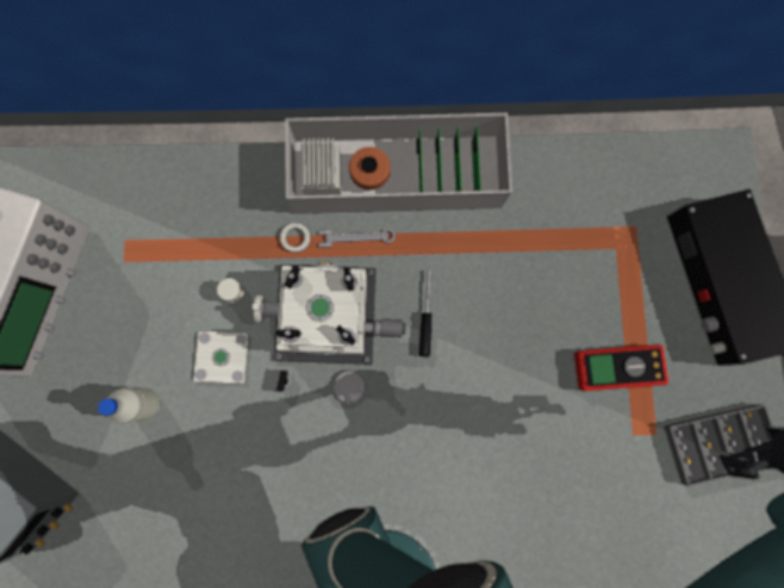

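Picture 1: the real cover sits on the chamber at about (321,308), with knobs a (291,276), b (348,278), c (346,335) and d (289,333). The look-alikes are a small cover at (220,357) and the spare knob at (281,380).

```bash
cat > h.py <<'E'
from workcell import bot
import cv2,numpy as np
from scipy.spatial.transform import Rotation as R
def ray(k,px):
    p=cv2.undistortPoints(np.array(px,float).reshape(-1,1,2),k["intrinsics"],k["distortion"])[:,0]
    V=k["view"]; d=np.c_[p,np.ones(len(p))]@V[:3,:3]; o=-V[:3,:3].T@V[:3,3]
    return o,d
def onz(k,px,z):
    o,d=ray(k,px); return o+d*((z-o[2])/d[:,2])[:,None]
def proj(k,P):
    V=k["view"];return cv2.projectPoints(np.array(P,float).reshape(-1,3),cv2.Rodrigues(V[:3,:3])[0],V[:3,3],k["intrinsics"],k["distortion"])[0][:,0]
def rel(target,yaw=None):
    """target world tcp -> dx,dy,dz mm in tool axes; yaw = tool x heading; returns also az deg"""
    s=bot.read_state();M=R.from_rotvec(s["tcp_rot"]).as_matrix()
    d=M.T@(np.array(target)-s["tool_pos"]);print("t",round(s["time"],2),"d mm",np.round(d*1000,1),"tool x heading",np.round(np.degrees(np.arctan2(M[1,0],M[0,0])),1),"tilt",np.round(M[:,2],3),"q6",round(s["q"][5],3))
    return d,M
E
python3 - <<'E'
from h import *
k=bot.get_calibration("top")
P=onz(k,np.array([[321,308],[291,276],[348,278],[346,335],[289,333],[281,380],[130,405]])/1.4,.14)
print(P.round(3))
w=bot.get_calibration("wrist");V=w["view"];print((-V[:3,:3].T@V[:3,3]).round(3),V[2,:3].round(3),V[0,:3].round(3));print(w["intrinsics"][0,0])
rel([P[0,0],P[0,1],.33])
E
```

```text
[[0.549 0.108 0.14 ]
 [0.614 0.166 0.14 ]
 [0.607 0.055 0.14 ]
 [0.496 0.061 0.14 ]
 [0.503 0.17  0.14 ]
 [0.414 0.185 0.14 ]
 [0.377 0.465 0.14 ]]
[ 0.36  -0.577  0.372] [-0.293 -0.134 -0.947] [ 0.421 -0.907 -0.002]
341.5963660225131
t 0.25 d mm [ 544.  -541.6  -98.8] tool x heading 24.9 tilt [-0.     0.001 -1.   ] q6 -0.037
```

```bash
python3 -m inch '[{"dz":-0.06},{"dx":0.544,"dy":-0.542,"dz":-0.06,"az":-78},{"dx":0.544,"dy":-0.542,"dz":-0.06,"az":-78},{"dx":0.544,"dy":-0.542,"dz":-0.06,"az":-78},{"dx":0.544,"dy":-0.542,"dz":-0.06,"az":-78},{"dx":0.544,"dy":-0.542,"dz":-0.06,"az":-78},{"dx":0.544,"dy":-0.542,"dz":-0.06,"az":-78},{"dx":0.544,"dy":-0.542,"dz":-0.06,"az":-78},{"dx":0.544,"dy":-0.542,"dz":-0.06,"az":-78},{"dx":0.544,"dy":-0.542,"dz":-0.06,"az":-78},{"dx":0.544,"dy":-0.542,"dz":-0.06,"az":-78},{"dx":0.544,"dy":-0.542,"dz":-0.06,"az":-78},{"dx":0.544,"dy":-0.542,"dz":-0.06,"az":-78},{"dx":0.544,"dy":-0.542,"dz":-0.06,"az":-78},{"dx":0.544,"dy":-0.542,"dz":-0.06,"az":-78},{"dx":0.544,"dy":-0.542,"dz":-0.06,"az":-78}]' 30 | tail -c 600
python3 - <<'E'
from h import *
rel([.549,.108,.29])
k=bot.get_calibration("wrist");im,d=bot.read_camera("wrist");cv2.imwrite("pics/w1.png",im);np.save("pics/w1d.npy",d);np.save("pics/w1k.npy",k,allow_pickle=True)
i=0
for th in("cover","grip_a"):
    for m in bot.masks_of("wrist",th):
        r=m["region"];print(th,round(m["p"],2),m["box"],r.sum(),np.median(d[r])); np.save(f"pics/w1_{th}{i}.npy",r); i+=1
cv2.imwrite("pics/w1big.png",cv2.resize(im,(784,588)))
E
```

```text
t 0.25 d mm [ 543.4 -541.4  -58.8] tool x heading 24.9 tilt [-0.     0.001 -1.   ] q6 -0.037invalid input at $[0]: expected keys dx, dy, dz, ax, ay, az, fingers
```

View pics/w1big.png

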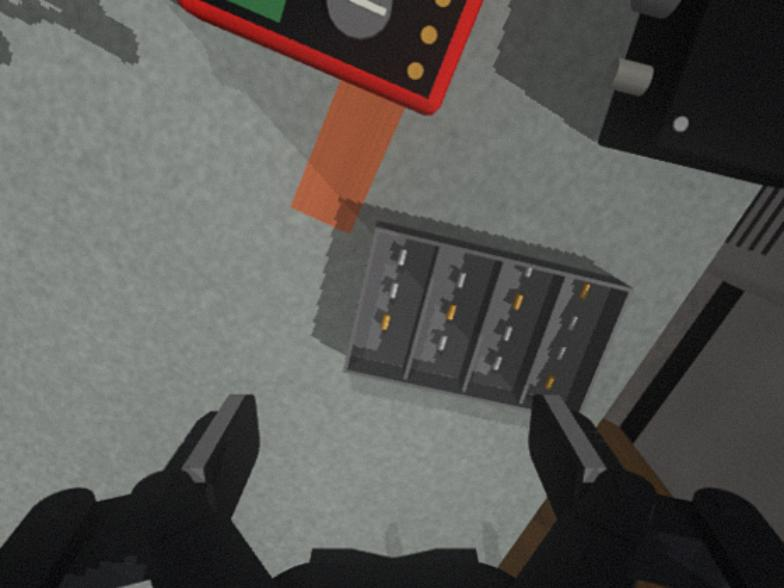

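Picture 2: the move was refused because every row needs all seven keys, so the camera still shows the parts box by the start pose. I'll redo the move with complete rows.

```bash
python3 -m inch '[{"dx":0.03,"dy":-0.03,"dz":-0.06,"ax":0,"ay":0,"az":-8,"fingers":-0.1},{"dx":0.527,"dy":-0.505,"dz":-0.07,"ax":0,"ay":0,"az":-78,"fingers":-0.1},{"dx":0.527,"dy":-0.505,"dz":-0.07,"ax":0,"ay":0,"az":-78,"fingers":-0.1},{"dx":0.527,"dy":-0.505,"dz":-0.07,"ax":0,"ay":0,"az":-78,"fingers":-0.1},{"dx":0.527,"dy":-0.505,"dz":-0.07,"ax":0,"ay":0,"az":-78,"fingers":-0.1},{"dx":0.527,"dy":-0.505,"dz":-0.07,"ax":0,"ay":0,"az":-78,"fingers":-0.1},{"dx":0.527,"dy":-0.505,"dz":-0.07,"ax":0,"ay":0,"az":-78,"fingers":-0.1},{"dx":0.527,"dy":-0.505,"dz":-0.07,"ax":0,"ay":0,"az":-78,"fingers":-0.1},{"dx":0.527,"dy":-0.505,"dz":-0.07,"ax":0,"ay":0,"az":-78,"fingers":-0.1},{"dx":0.527,"dy":-0.505,"dz":-0.07,"ax":0,"ay":0,"az":-78,"fingers":-0.1},{"dx":0.527,"dy":-0.505,"dz":-0.07,"ax":0,"ay":0,"az":-78,"fingers":-0.1},{"dx":0.527,"dy":-0.505,"dz":-0.07,"ax":0,"ay":0,"az":-78,"fingers":-0.1},{"dx":0.527,"dy":-0.505,"dz":-0.07,"ax":0,"ay":0,"az":-78,"fingers":-0.1},{"dx":0.527,"dy":-0.505,"dz":-0.07,"ax":0,"ay":0,"az":-78,"fingers":-0.1},{"dx":0.527,"dy":-0.505,"dz":-0.07,"ax":0,"ay":0,"az":-78,"fingers":-0.1},{"dx":0.527,"dy":-0.505,"dz":-0.07,"ax":0,"ay":0,"az":-78,"fingers":-0.1}]' 30 | tail -c 600
cat > look.py <<'E'
from h import *
import sys
n=sys.argv[1]
rel([.549,.068,.30])
k=bot.get_calibration("wrist");im,d=bot.read_camera("wrist");cv2.imwrite(f"pics/{n}.png",im);ms=bot.masks_of("wrist","grip_a")
np.savez(f"pics/{n}.npz",d=d,regs=np.array([m["region"] for m in ms]),**k)
V=k["view"]
for m in ms:
    r=m["region"];v,u=np.nonzero(r);z=d[r];ok=z>0
    o,dd=ray(k,np.c_[u,v][ok]);P=o+dd*z[ok][:,None]
    zt=np.percentile(P[:,2],90);T=P[P[:,2]>zt-.006]
    c,_,a=cv2.minAreaRect((T[:,:2]*1000).astype(np.float32));print(round(m["p"],2),m["box"],r.sum(),"ztop",zt.round(4),"rect c",np.round(c,1),np.round(_,1),round(a,1),"mean",T.mean(0).round(4))
cv2.imwrite(f"pics/{n}big.png",cv2.resize(im,(784,588)))
E
python3 look.py w1
```

```text
time: 2.4
tool_pos: [0.5493, 0.0664, 0.3014]
tcp_rot: [-1.96, -2.455, -0.0]
wrist_force: [0.0, 0.3, -0.5]
width: 0.448
t 2.4 d mm [1.6 0.1 1.4] tool x heading 102.8 tilt [-0.  0. -1.] q6 -0.148
0.97 [310.5, 192.6, 363.2, 227.5] 1225 ztop 0.1492 rect c [604.3  55.6] [45.  14.4] 11.2 mean [0.6037 0.0566 0.1479]
0.79 [201.0, 164.0, 246.9, 202.9] 1207 ztop 0.1492 rect c [495.3  62.9] [45.6 14.2] 44.9 mean [0.4958 0.064  0.148 ]
0.77 [237.7, 28.8, 276.1, 90.5] 1578 ztop 0.1496 rect c [502.3 172.1] [46.4 14.1] 88.7 mean [0.5026 0.1724 0.1483]
0.61 [352.4, 78.3, 405.9, 123.4] 1520 ztop 0.1495 rect c [611.5 164.6] [14.4 46.3] 64.0 mean [0.6103 0.1645 0.1483]
0.57 [166.5, 3.6, 208.6, 41.1] 947 ztop 0.0366 rect c [413.5 203.8] [14.2 45. ] 76.4 mean [0.4137 0.2038 0.0353]
```

View pics/w1big.png

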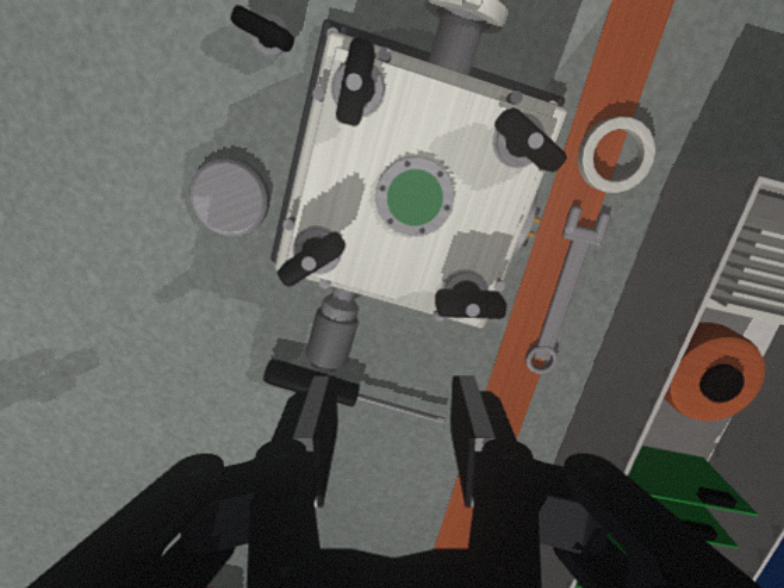

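Picture 3: the cover is clear from above, with knob d (355,82), a (530,140), c (312,258) and b (470,300). The spare knob at (262,28) and the flange disc at (229,192) are the look-alikes, and the small cover is out of view. Depth gives bars of 45 x 14 mm at z 0.149, in a 110 mm square with yaw -3.8°. Next I'll hover above a for the close check.

```bash
python3 -m inch '[{"dx":0.082,"dy":0.083,"dz":0.06,"ax":0,"ay":0,"az":-51.2,"fingers":-0.1},{"dx":0.082,"dy":0.083,"dz":0.11,"ax":0,"ay":0,"az":-51.2,"fingers":-0.1},{"dx":0.082,"dy":0.083,"dz":0.11,"ax":0,"ay":0,"az":-51.2,"fingers":-0.1},{"dx":0.082,"dy":0.083,"dz":0.11,"ax":0,"ay":0,"az":-51.2,"fingers":-0.1},{"dx":0.082,"dy":0.083,"dz":0.11,"ax":0,"ay":0,"az":-51.2,"fingers":-0.1},{"dx":0.082,"dy":0.083,"dz":0.11,"ax":0,"ay":0,"az":-51.2,"fingers":-0.1},{"dx":0.082,"dy":0.083,"dz":0.11,"ax":0,"ay":0,"az":-51.2,"fingers":-0.1}]' | tail -5
python3 look.py w2
python3 - <<'E'
from h import *
rel([.6119,.165,.1265])
E
```

```text
time: 3.38
tool_pos: [0.6123, 0.1646, 0.1917]
tcp_rot: [0.711, 3.06, 0.001]
wrist_force: [0.3, 1.3, 0.5]
width: 0.454
t 3.38 d mm [  14.1 -114.6 -108.4] tool x heading 153.8 tilt [ 0.  0. -1.] q6 -0.891
0.83 [259.1, 199.1, 306.3, 280.6] 2444 ztop 0.1493 rect c [611.2 165.2] [14.  45.7] 64.5 mean [0.6097 0.166  0.1481]
0.77 [0.7, 115.2, 80.8, 166.2] 3378 ztop 0.149 rect c [499.   66.5] [35.4 14.8] 44.4 mean [0.4992 0.0688 0.1478]
0.64 [153.6, 31.0, 248.1, 96.3] 3978 ztop 0.1494 rect c [502.  171.8] [46.4 14.6] 88.4 mean [0.5026 0.1729 0.1481]
0.63 [93.4, 259.3, 164.3, 328.1] 3436 ztop 0.1489 rect c [602.5  88. ] [43.8 84.7] 1.1 mean [0.6014 0.0576 0.1483]
t 3.48 d mm [ 0.4  0.1 65.2] tool x heading 153.9 tilt [ 0.001  0.    -1.   ] q6 -0.892
```

View pics/w2big.png

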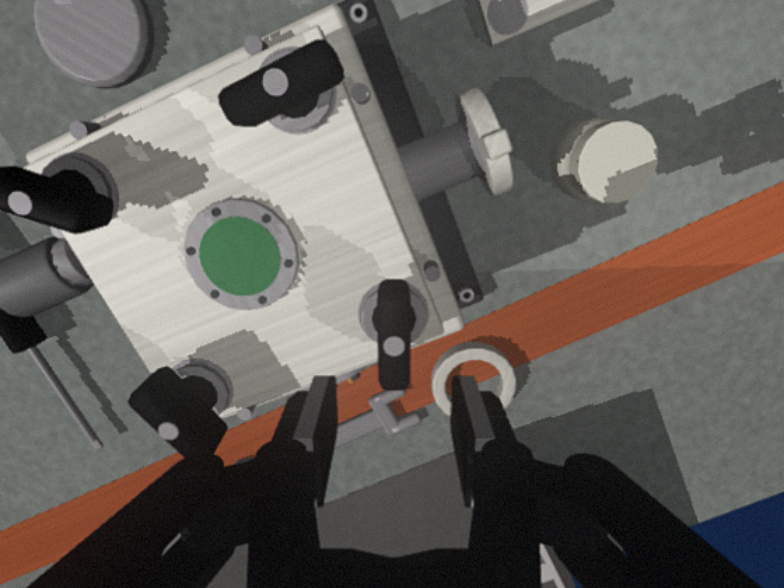

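Picture 4: knob a, at (393,335), is centred and aligned between the fingers, and the two views agree to about 0.7 mm. I'll go down and close.

```bash
cat > st.py <<'E'
from h import *
s=bot.read_state();M=R.from_rotvec(s["tcp_rot"]).as_matrix()
print("t",round(s["time"],2),"pos",s["tool_pos"].round(4),"head",np.degrees(np.arctan2(M[1,0],M[0,0])).round(1),"F",s["wrist_force"].round(1),"T",s["torque"].round(3),"w",round(s["width"],3),"q6",round(s["q"][5],2))
E
python3 -m inch '[{"dx":0,"dy":0,"dz":0.03,"ax":0,"ay":0,"az":0,"fingers":-0.1},{"dx":0,"dy":0,"dz":0.055,"ax":0,"ay":0,"az":0,"fingers":-0.2},{"dx":0,"dy":0,"dz":0.065,"ax":0,"ay":0,"az":0,"fingers":-0.3},{"dx":0,"dy":0,"dz":0.065,"ax":0,"ay":0,"az":0,"fingers":-1},{"dx":0,"dy":0,"dz":0.065,"ax":0,"ay":0,"az":0,"fingers":-1},{"dx":0,"dy":0,"dz":0.065,"ax":0,"ay":0,"az":0,"fingers":-1},{"dx":0,"dy":0,"dz":0.065,"ax":0,"ay":0,"az":0,"fingers":-1}]' 40 >/dev/null; python3 st.py
```

```text
t 4.35 pos [0.6117 0.1648 0.1262] head 153.9 F [ -0.7   0.7 -10.1] T [0.087 0.039 0.008] w 0.153 q6 -0.89
```

```bash
python3 -m inch '[{"dx":0,"dy":0,"dz":0.0003,"ax":0,"ay":0,"az":10,"fingers":-1},{"dx":0,"dy":0,"dz":0.0006,"ax":0,"ay":0,"az":20,"fingers":-1},{"dx":0,"dy":0,"dz":0.001,"ax":0,"ay":0,"az":30,"fingers":-1},{"dx":0,"dy":0,"dz":0.0013,"ax":0,"ay":0,"az":40,"fingers":-1},{"dx":0,"dy":0,"dz":0.0016,"ax":0,"ay":0,"az":50,"fingers":-1},{"dx":0,"dy":0,"dz":0.002,"ax":0,"ay":0,"az":60,"fingers":-1},{"dx":0,"dy":0,"dz":0.0023,"ax":0,"ay":0,"az":70,"fingers":-1},{"dx":0,"dy":0,"dz":0.0024,"ax":0,"ay":0,"az":72,"fingers":-1},{"dx":0,"dy":0,"dz":0.0024,"ax":0,"ay":0,"az":72,"fingers":-1}]' >/dev/null; python3 st.py
python3 -m inch '[{"dx":0,"dy":0,"dz":0,"ax":0,"ay":0,"az":0,"fingers":-0.1},{"dx":0,"dy":0,"dz":0,"ax":0,"ay":0,"az":0,"fingers":-0.1},{"dx":0,"dy":0,"dz":-0.055,"ax":0,"ay":0,"az":0,"fingers":-0.1},{"dx":0,"dy":0,"dz":-0.055,"ax":0,"ay":0,"az":0,"fingers":-0.1}]'>/dev/null; python3 st.py
python3 - <<'E'
from h import *
rel([.4948,.0626,.1265])
E
```

```text
t 5.47 pos [0.6118 0.1649 0.1238] head 82.0 F [ 0.7  1.3 -8.2] T [ 0.269 -0.023  0.001] w 0.154 q6 0.36
t 5.97 pos [0.6164 0.1658 0.1861] head 82.0 F [0.5 0.  1.1] T [-0.008 -0.039  0.049] w 0.447 q6 0.36
t 5.97 d mm [-119.3 -106.8   57.9] tool x heading 82.0 tilt [ 0.012  0.003 -1.   ] q6 0.362
```

```bash
python3 -m inch '[{"dx":0,"dy":0,"dz":0,"ax":0,"ay":0,"az":0,"fingers":-0.1}]'>/dev/null;python3 - <<'E'
from h import *
rel([.4948,.0626,.19])
E
python3 look.py w3
python3 - <<'E'
import cv2
E
```

```text
t 6.1 d mm [-119.  -106.6   -4.9] tool x heading 82.1 tilt [ 0.014  0.003 -1.   ] q6 0.362
t 6.1 d mm [-105.6  -52.2 -114.1] tool x heading 82.1 tilt [ 0.014  0.003 -1.   ] q6 0.362
0.94 [255.1, 343.1, 317.0, 397.6] 2411 ztop 0.1474 rect c [618.  112.8] [122.   42.7] 77.4 mean [0.6096 0.0623 0.1467]
0.8 [248.0, 204.0, 298.1, 283.7] 2419 ztop 0.1468 rect c [612.2 165.5] [45.2 13.7] 82.2 mean [0.6126 0.1672 0.1457]
0.73 [64.4, 218.6, 135.7, 305.2] 3851 ztop 0.149 rect c [502.8 172.5] [45.4 14.4] 87.3 mean [0.5042 0.174  0.1478]
```

Knob a turned 72° and sank 2.4 mm, as it should. The tool has picked up a 0.8° tilt, so I'll add a helper that gives the full pose correction.

```bash
cat > go.py <<'E'
from h import *
import sys
x,y,z,h=map(float,sys.argv[1:5]);h=np.radians(h)
s=bot.read_state();M=R.from_rotvec(s["tcp_rot"]).as_matrix()
G=np.c_[[np.cos(h),np.sin(h),0],[np.sin(h),-np.cos(h),0],[0,0,-1]]
print("d",(M.T@(np.array([x,y,z])-s["tool_pos"])).round(4),"a",np.degrees(R.from_matrix(M.T@G).as_rotvec()).round(2),"t",round(s["time"],2),"q6",round(s["q"][5],2),"T",s["torque"].round(3),"F",s["wrist_force"].round(1),"tilt",M[:,2].round(3))
E
python3 go.py .4948 .0626 .19 44.7
```

```text
d [-0.1191 -0.1067 -0.0051] a [ 0.62 -0.53 37.35] t 6.2 q6 0.36 T [ 0.023 -0.045 -0.028] F [ 0.5 -0.3  0.1] tilt [ 0.014  0.003 -1.   ]
```

```bash
python3 -m inch '[{"dx":-0.119,"dy":-0.1067,"dz":-0.005,"ax":0.62,"ay":-0.53,"az":37.35,"fingers":-0.1},{"dx":-0.119,"dy":-0.1067,"dz":-0.005,"ax":0.62,"ay":-0.53,"az":37.35,"fingers":-0.1},{"dx":-0.119,"dy":-0.1067,"dz":-0.005,"ax":0.62,"ay":-0.53,"az":37.35,"fingers":-0.1},{"dx":-0.119,"dy":-0.1067,"dz":-0.005,"ax":0.62,"ay":-0.53,"az":37.35,"fingers":-0.1},{"dx":-0.119,"dy":-0.1067,"dz":-0.005,"ax":0.62,"ay":-0.53,"az":37.35,"fingers":-0.1},{"dx":-0.119,"dy":-0.1067,"dz":-0.005,"ax":0.62,"ay":-0.53,"az":37.35,"fingers":-0.1}]' >/dev/null; python3 look.py w4; python3 go.py .4948 .0626 .1265 44.7
```

```text
t 6.95 d mm [  42.1   34.5 -110.6] tool x heading 44.8 tilt [-0.001 -0.    -1.   ] q6 0.865
0.79 [391.7, 78.1, 476.4, 160.3] 4244 ztop 0.1492 rect c [604.4  55.5] [46.  14.2] 10.7 mean [0.6043 0.0564 0.148 ]
0.59 [100.7, 63.4, 191.0, 141.8] 4025 ztop 0.1495 rect c [501.9 171.6] [45.4 14.7] 87.5 mean [0.5031 0.1715 0.1483]
0.55 [259.7, 203.2, 304.7, 281.1] 2409 ztop 0.1493 rect c [495.4  62.2] [46.1 13.7] 44.3 mean [0.4968 0.0637 0.1481]
0.46 [180.7, 216.8, 245.3, 280.1] 3172 ztop 0.0115 rect c [424.5  62.4] [ 67.8 121.6] 82.5 mean [0.4008 0.068  0.0109]
d [-0.0003  0.0002  0.063 ] a [-0.02  0.03  0.09] t 7.05 q6 0.87 T [-0.018  0.024  0.019] F [ 0.6 -0.1  0.7] tilt [-0.001 -0.    -1.   ]
```

```bash
python3 -m inch '[{"dx":0,"dy":0,"dz":0.03,"ax":0,"ay":0,"az":0,"fingers":-0.1},{"dx":0,"dy":0,"dz":0.055,"ax":0,"ay":0,"az":0,"fingers":-0.2},{"dx":0,"dy":0,"dz":0.063,"ax":0,"ay":0,"az":0,"fingers":-0.3},{"dx":0,"dy":0,"dz":0.063,"ax":0,"ay":0,"az":0,"fingers":-1},{"dx":0,"dy":0,"dz":0.063,"ax":0,"ay":0,"az":0,"fingers":-1},{"dx":0,"dy":0,"dz":0.063,"ax":0,"ay":0,"az":0,"fingers":-1},{"dx":0,"dy":0,"dz":0.063,"ax":0,"ay":0,"az":0,"fingers":-1},{"dx":0,"dy":0,"dz":0.0633,"ax":0,"ay":0,"az":10,"fingers":-1},{"dx":0,"dy":0,"dz":0.0636,"ax":0,"ay":0,"az":20,"fingers":-1},{"dx":0,"dy":0,"dz":0.064,"ax":0,"ay":0,"az":30,"fingers":-1},{"dx":0,"dy":0,"dz":0.0643,"ax":0,"ay":0,"az":40,"fingers":-1},{"dx":0,"dy":0,"dz":0.0646,"ax":0,"ay":0,"az":50,"fingers":-1},{"dx":0,"dy":0,"dz":0.065,"ax":0,"ay":0,"az":60,"fingers":-1},{"dx":0,"dy":0,"dz":0.0654,"ax":0,"ay":0,"az":72,"fingers":-1}]' 40 >/dev/null; python3 st.py
python3 -m inch '[{"dx":0,"dy":0,"dz":0,"ax":0,"ay":0,"az":0,"fingers":-0.1},{"dx":0,"dy":0,"dz":0,"ax":0,"ay":0,"az":0,"fingers":-0.1},{"dx":0,"dy":0,"dz":-0.06,"ax":0,"ay":0,"az":0,"fingers":-0.1},{"dx":0,"dy":0,"dz":-0.065,"ax":0,"ay":0,"az":0,"fingers":-0.1}]'>/dev/null; python3 look.py w5;python3 go.py .6046 .0553 .19 191
```

```text
t 8.8 pos [0.495  0.0625 0.1239] head -26.3 F [  2.9  -4.4 -11.5] T [-0.428 -0.639  0.082] w 0.15 q6 2.11
t 9.3 d mm [  43.6  -26.8 -104.3] tool x heading -26.2 tilt [ 0.011  0.    -1.   ] q6 2.104
0.98 [264.1, 204.5, 310.2, 278.7] 2288 ztop 0.147 rect c [495.3  61.5] [14.  45.6] 63.3 mean [0.4968 0.0607 0.1459]
0.95 [99.1, 264.4, 174.6, 327.4] 2512 ztop 0.1495 rect c [502.7 170.5] [44.5 13.6] 89.1 mean [0.5034 0.169  0.1483]
0.69 [0.0, 118.5, 92.6, 170.2] 3197 ztop 0.1472 rect c [611.4 163.5] [45.4 14.3] 82.3 mean [0.6108 0.1618 0.146 ]
0.68 [172.4, 24.4, 249.7, 111.9] 3596 ztop 0.1496 rect c [604.3  54.8] [46.2 14.3] 10.7 mean [0.6044 0.0543 0.1483]
d [ 0.1002 -0.0408  0.0019] a [-3.700e-01  3.000e-02  1.428e+02] t 9.4 q6 2.1 T [-0.018  0.039  0.058] F [ 0.2  0.2 -0. ] tilt [ 0.005 -0.    -1.   ]
```

```bash
python3 -m inch '[{"dx":0.1,"dy":-0.041,"dz":0,"ax":0,"ay":0,"az":-10.5,"fingers":-0.1},{"dx":0.1,"dy":-0.041,"dz":0,"ax":0,"ay":0,"az":-21,"fingers":-0.1},{"dx":0.1,"dy":-0.041,"dz":0,"ax":0,"ay":0,"az":-32,"fingers":-0.1},{"dx":0.1,"dy":-0.041,"dz":0,"ax":0,"ay":0,"az":-43,"fingers":-0.1},{"dx":0.1,"dy":-0.041,"dz":0,"ax":0,"ay":0,"az":-54,"fingers":-0.1},{"dx":0.1,"dy":-0.041,"dz":0,"ax":0,"ay":0,"az":-65,"fingers":-0.1},{"dx":0.1,"dy":-0.041,"dz":0,"ax":0,"ay":0,"az":-75,"fingers":-0.1},{"dx":0.1,"dy":-0.041,"dz":0,"ax":0,"ay":0,"az":-86,"fingers":-0.1},{"dx":0.1,"dy":-0.041,"dz":0,"ax":0,"ay":0,"az":-97,"fingers":-0.1},{"dx":0.1,"dy":-0.041,"dz":0,"ax":0,"ay":0,"az":-108,"fingers":-0.1},{"dx":0.1,"dy":-0.041,"dz":0,"ax":0,"ay":0,"az":-118,"fingers":-0.1},{"dx":0.1,"dy":-0.041,"dz":0,"ax":0,"ay":0,"az":-129,"fingers":-0.1},{"dx":0.1,"dy":-0.041,"dz":0,"ax":0,"ay":0,"az":-140,"fingers":-0.1},{"dx":0.1,"dy":-0.041,"dz":0,"ax":0,"ay":0,"az":-150,"fingers":-0.1},{"dx":0.1,"dy":-0.041,"dz":0,"ax":0,"ay":0,"az":-161,"fingers":-0.1},{"dx":0.1,"dy":-0.041,"dz":0,"ax":0,"ay":0,"az":-172,"fingers":-0.1},{"dx":0.1,"dy":-0.041,"dz":0,"ax":0,"ay":0,"az":-182,"fingers":-0.1},{"dx":0.1,"dy":-0.041,"dz":0,"ax":0,"ay":0,"az":-193,"fingers":-0.1},{"dx":0.1,"dy":-0.041,"dz":0,"ax":0,"ay":0,"az":-204,"fingers":-0.1},{"dx":0.1,"dy":-0.041,"dz":0,"ax":0,"ay":0,"az":-214,"fingers":-0.1}]'>/dev/null;python3 go.py .6046 .0553 .1265 190.8
```

```text
d [-0.0011 -0.0005  0.0636] a [-0.02  0.1  -2.58] t 11.9 q6 -1.66 T [ 0.056 -0.019  0.03 ] F [-0.7 -0.7 -0.8] tilt [ 0.002 -0.    -1.   ]
```

Descend on b with the correction built in, close, and turn 72° on from there.

```bash
python3 -m inch '[{"dx":-0.001,"dy":-0.0005,"dz":0.01,"ax":0,"ay":0.1,"az":-2.6,"fingers":-0.1},{"dx":-0.001,"dy":-0.0005,"dz":0.05,"ax":0,"ay":0.1,"az":-2.6,"fingers":-0.2},{"dx":-0.001,"dy":-0.0005,"dz":0.0635,"ax":0,"ay":0.1,"az":-2.6,"fingers":-0.3},{"dx":-0.001,"dy":-0.0005,"dz":0.0635,"ax":0,"ay":0.1,"az":-2.6,"fingers":-1},{"dx":-0.001,"dy":-0.0005,"dz":0.0635,"ax":0,"ay":0.1,"az":-2.6,"fingers":-1},{"dx":-0.001,"dy":-0.0005,"dz":0.0635,"ax":0,"ay":0.1,"az":-2.6,"fingers":-1},{"dx":-0.001,"dy":-0.0005,"dz":0.0635,"ax":0,"ay":0.1,"az":-2.6,"fingers":-1},{"dx":-0.001,"dy":-0.0005,"dz":0.0638,"ax":0,"ay":0,"az":8,"fingers":-1},{"dx":-0.001,"dy":-0.0005,"dz":0.0641,"ax":0,"ay":0,"az":18,"fingers":-1},{"dx":-0.001,"dy":-0.0005,"dz":0.0644,"ax":0,"ay":0,"az":28,"fingers":-1},{"dx":-0.001,"dy":-0.0005,"dz":0.0648,"ax":0,"ay":0,"az":38,"fingers":-1},{"dx":-0.001,"dy":-0.0005,"dz":0.0651,"ax":0,"ay":0,"az":48,"fingers":-1},{"dx":-0.001,"dy":-0.0005,"dz":0.0655,"ax":0,"ay":0,"az":59,"fingers":-1},{"dx":-0.001,"dy":-0.0005,"dz":0.0659,"ax":0,"ay":0,"az":69.5,"fingers":-1}]' 40 >/dev/null; python3 st.py
python3 -m inch '[{"dx":0,"dy":0,"dz":0,"ax":0,"ay":0,"az":0,"fingers":-0.1},{"dx":0,"dy":0,"dz":0,"ax":0,"ay":0,"az":0,"fingers":-0.1},{"dx":0,"dy":0,"dz":-0.06,"ax":0,"ay":0,"az":0,"fingers":-0.1},{"dx":0,"dy":0,"dz":-0.065,"ax":0,"ay":0,"az":0,"fingers":-0.1}]'>/dev/null; python3 look.py w6;python3 go.py .5021 .1723 .19 88.5
```

```text
t 13.65 pos [0.6036 0.0569 0.1221] head 118.4 F [  2.    3.8 -23.8] T [ 0.711 -0.54   0.105] w 0.157 q6 -0.45
t 14.15 d mm [  38.   -46.2 -104.6] tool x heading 118.5 tilt [ 0.016  0.003 -1.   ] q6 -0.447
0.69 [67.5, 103.8, 152.8, 177.7] 3944 ztop 0.1468 rect c [495.   62.7] [14.1 45.8] 63.2 mean [0.4952 0.0638 0.1456]
0.67 [339.2, 36.7, 418.8, 118.7] 3595 ztop 0.1472 rect c [611.6 164.2] [45.5 14.5] 82.0 mean [0.6109 0.1645 0.146 ]
0.66 [248.4, 193.3, 299.0, 272.7] 2337 ztop 0.1468 rect c [604.6  55.7] [13.9 45.7] 27.4 mean [0.6037 0.0571 0.1456]
0.61 [180.2, 2.6, 201.8, 7.5] 78 ztop 0.1367 rect c [505.6 150. ] [7.7 1.9] 28.6 mean [0.5062 0.15   0.1341]
d [ 0.1514 -0.0369  0.0013] a [ 0.53 -0.04 29.95] t 14.25 q6 -0.45 T [ 0.006  0.029 -0.053] F [ 0.6 -0.6 -0.4] tilt [ 0.009  0.003 -1.   ]
```

```bash
python3 -m inch '[{"dx":0.1514,"dy":-0.0369,"dz":0.001,"ax":0.53,"ay":-0.04,"az":30,"fingers":-0.1},{"dx":0.1514,"dy":-0.0369,"dz":0.001,"ax":0.53,"ay":-0.04,"az":30,"fingers":-0.1},{"dx":0.1514,"dy":-0.0369,"dz":0.001,"ax":0.53,"ay":-0.04,"az":30,"fingers":-0.1},{"dx":0.1514,"dy":-0.0369,"dz":0.001,"ax":0.53,"ay":-0.04,"az":30,"fingers":-0.1},{"dx":0.1514,"dy":-0.0369,"dz":0.001,"ax":0.53,"ay":-0.04,"az":30,"fingers":-0.1}]'>/dev/null; python3 look.py w7; python3 go.py .5021 .1723 .1265 88.5
```

```text
t 14.88 d mm [-102.8   49.1 -109.7] tool x heading 88.6 tilt [ 0.001 -0.    -1.   ] q6 0.308
0.82 [414.4, 207.7, 482.7, 287.1] 3514 ztop 0.1466 rect c [611.  165.4] [45.4 13.8] 81.7 mean [0.6099 0.1671 0.1453]
0.57 [242.0, 339.8, 304.1, 398.1] 2620 ztop 0.1462 rect c [494.5  63.6] [14.3 44. ] 64.5 mean [0.4929 0.0668 0.1448]
0.57 [257.0, 203.2, 305.0, 283.5] 2399 ztop 0.1492 rect c [502.1 172.8] [44.9 13.6] 89.2 mean [0.5022 0.1747 0.1481]
0.53 [255.5, 387.9, 403.1, 413.1] 105 ztop 0.0146 rect c [507.7   3.4] [141.3 331.7] 26.4 mean [ 0.6076 -0.0923  0.0254]
d [ 0.0007 -0.0007  0.0637] a [ 0.01  0.01 -0.03] t 14.97 q6 0.31 T [-0.027 -0.029  0.024] F [-0.6 -0.3 -0.7] tilt [ 0. -0. -1.]
```

```bash
python3 -m inch '[{"dx":0.0007,"dy":-0.0007,"dz":0.03,"ax":0,"ay":0,"az":0,"fingers":-0.1},{"dx":0.0007,"dy":-0.0007,"dz":0.055,"ax":0,"ay":0,"az":0,"fingers":-0.2},{"dx":0.0007,"dy":-0.0007,"dz":0.0635,"ax":0,"ay":0,"az":0,"fingers":-0.3},{"dx":0.0007,"dy":-0.0007,"dz":0.0635,"ax":0,"ay":0,"az":0,"fingers":-1},{"dx":0.0007,"dy":-0.0007,"dz":0.0635,"ax":0,"ay":0,"az":0,"fingers":-1},{"dx":0.0007,"dy":-0.0007,"dz":0.0635,"ax":0,"ay":0,"az":0,"fingers":-1},{"dx":0.0007,"dy":-0.0007,"dz":0.0635,"ax":0,"ay":0,"az":0,"fingers":-1},{"dx":0.0007,"dy":-0.0007,"dz":0.0638,"ax":0,"ay":0,"az":10,"fingers":-1},{"dx":0.0007,"dy":-0.0007,"dz":0.0641,"ax":0,"ay":0,"az":20,"fingers":-1},{"dx":0.0007,"dy":-0.0007,"dz":0.0644,"ax":0,"ay":0,"az":30,"fingers":-1},{"dx":0.0007,"dy":-0.0007,"dz":0.0648,"ax":0,"ay":0,"az":40,"fingers":-1},{"dx":0.0007,"dy":-0.0007,"dz":0.0651,"ax":0,"ay":0,"az":51,"fingers":-1},{"dx":0.0007,"dy":-0.0007,"dz":0.0655,"ax":0,"ay":0,"az":61.5,"fingers":-1},{"dx":0.0007,"dy":-0.0007,"dz":0.0659,"ax":0,"ay":0,"az":72,"fingers":-1}]' 40 >/dev/null; python3 st.py
python3 -m inch '[{"dx":0,"dy":0,"dz":0,"ax":0,"ay":0,"az":0,"fingers":-0.1},{"dx":0,"dy":0,"dz":0,"ax":0,"ay":0,"az":0,"fingers":-0.1},{"dx":0,"dy":0,"dz":-0.06,"ax":0,"ay":0,"az":0,"fingers":-0.1},{"dx":0,"dy":0,"dz":-0.065,"ax":0,"ay":0,"az":0,"fingers":-0.1}]'>/dev/null; python3 look.py w8;python3 go.py .6119 .165 .19 82
```

```text
t 16.73 pos [0.5016 0.172  0.1241] head 16.2 F [-0.4 -2.9 -7.1] T [-0.418 -0.092  0.143] w 0.154 q6 1.57
t 17.23 d mm [  12.9  113.5 -104.3] tool x heading 16.3 tilt [ 0.01   0.003 -1.   ] q6 1.571
0.92 [307.8, 37.1, 395.8, 100.7] 3597 ztop 0.147 rect c [611.6 164.8] [46.1 14.5] 82.1 mean [0.6112 0.1657 0.1458]
0.91 [402.0, 259.3, 469.4, 323.0] 3272 ztop 0.1466 rect c [495.2  62.5] [15.2 44.7] 63.7 mean [0.4966 0.064  0.1452]
0.75 [470.9, 108.0, 560.0, 161.4] 3287 ztop 0.1467 rect c [602.8  58.4] [14.4 39.8] 28.5 mean [0.6029 0.06   0.1455]
0.68 [258.4, 204.8, 309.7, 284.1] 2302 ztop 0.147 rect c [502.8 171.8] [45.6 14. ] 15.9 mean [0.5043 0.1724 0.1457]
d [0.1019 0.0378 0.0024] a [  0.16  -0.22 -65.75] t 17.32 q6 1.57 T [-0.022  0.036 -0.06 ] F [-0.9  0.3 -0.4] tilt [ 0.004  0.001 -1.   ]
```

```bash
sed -i 's/^print("t"/print("jt6",s["joint_torque"][5].round(3),"t"/' st.py
python3 -m inch '[{"dx":0.1019,"dy":0.0378,"dz":0.002,"ax":0.16,"ay":-0.22,"az":-65.5,"fingers":-0.1},{"dx":0.1019,"dy":0.0378,"dz":0.002,"ax":0.16,"ay":-0.22,"az":-65.5,"fingers":-0.1},{"dx":0.1019,"dy":0.0378,"dz":0.002,"ax":0.16,"ay":-0.22,"az":-65.5,"fingers":-0.1},{"dx":0.1019,"dy":0.0378,"dz":0.002,"ax":0.16,"ay":-0.22,"az":-65.5,"fingers":-0.1},{"dx":0.1019,"dy":0.0378,"dz":0.002,"ax":0.16,"ay":-0.22,"az":-65.5,"fingers":-0.1},{"dx":0.1019,"dy":0.0378,"dz":0.002,"ax":0.16,"ay":-0.22,"az":-65.5,"fingers":-0.1},{"dx":0.1019,"dy":0.0378,"dz":0.002,"ax":0.16,"ay":-0.22,"az":-65.5,"fingers":-0.1},{"dx":0.1019,"dy":0.0378,"dz":0.002,"ax":0.16,"ay":-0.22,"az":-65.5,"fingers":-0.1}]'>/dev/null; python3 st.py; python3 go.py .6119 .165 .1242 82
```

```text
jt6 -0.075 t 18.32 pos [0.6114 0.165  0.1895] head 81.6 F [-0.1 -0.3  0.6] T [-0.01  -0.014  0.009] w 0.45 q6 0.37
d [0.0001 0.0006 0.0653] a [-0.07  0.02 -0.38] t 18.32 q6 0.37 T [-0.01  -0.014  0.009] F [-0.1 -0.3  0.6] tilt [-0.001 -0.    -1.   ]
```

```bash
python3 -m inch '[{"dx":0,"dy":0.0006,"dz":0.03,"ax":0,"ay":0,"az":0,"fingers":-0.1},{"dx":0,"dy":0.0006,"dz":0.055,"ax":0,"ay":0,"az":0,"fingers":-0.2},{"dx":0,"dy":0.0006,"dz":0.065,"ax":0,"ay":0,"az":0,"fingers":-0.3},{"dx":0,"dy":0.0006,"dz":0.065,"ax":0,"ay":0,"az":0,"fingers":-1},{"dx":0,"dy":0.0006,"dz":0.065,"ax":0,"ay":0,"az":0,"fingers":-1},{"dx":0,"dy":0.0006,"dz":0.065,"ax":0,"ay":0,"az":0,"fingers":-1},{"dx":0,"dy":0.0006,"dz":0.065,"ax":0,"ay":0,"az":0,"fingers":-1}]' 40 >/dev/null; python3 st.py
python3 -m inch '[{"dx":0,"dy":0,"dz":0.0003,"ax":0,"ay":0,"az":8,"fingers":-1},{"dx":0,"dy":0,"dz":0.0005,"ax":0,"ay":0,"az":16,"fingers":-1},{"dx":0,"dy":0,"dz":0.0008,"ax":0,"ay":0,"az":24,"fingers":-1}]' >/dev/null; python3 st.py
python3 -m inch '[{"dx":0,"dy":0,"dz":0.0002,"ax":0,"ay":0,"az":6,"fingers":-1}]' >/dev/null; python3 st.py
```

```text
jt6 0.001 t 19.2 pos [0.6116 0.1647 0.1237] head 81.6 F [  4.   -0.5 -13.4] T [-0.145 -0.522 -0.003] w 0.153 q6 0.37
jt6 -1.086 t 19.57 pos [0.6116 0.1647 0.1229] head 57.4 F [  1.9   0.2 -10.1] T [ 0.042 -0.326  0.122] w 0.15 q6 0.79
jt6 -0.744 t 19.7 pos [0.6115 0.1648 0.1227] head 51.1 F [  2.7   0.6 -10. ] T [ 0.007 -0.38   0.103] w 0.155 q6 0.9
```

```bash
python3 -m inch '[{"dx":0,"dy":0,"dz":0.0002,"ax":0,"ay":0,"az":6,"fingers":-1}]' >/dev/null; python3 st.py
python3 -m inch '[{"dx":0,"dy":0,"dz":0.0002,"ax":0,"ay":0,"az":5,"fingers":-1}]' >/dev/null; python3 st.py
```

```text
jt6 -0.805 t 19.82 pos [0.6116 0.1648 0.1225] head 44.9 F [  2.9  -0.9 -10.4] T [-0.004 -0.292  0.059] w 0.151 q6 1.01
jt6 -0.612 t 19.95 pos [0.6116 0.1648 0.1224] head 39.8 F [ 1.7  0.1 -9.6] T [ 0.055 -0.298  0.056] w 0.151 q6 1.1
```

```bash
python3 -m inch '[{"dx":0,"dy":0,"dz":0.0002,"ax":0,"ay":0,"az":5,"fingers":-1}]' >/dev/null; python3 st.py
```

```text
jt6 -0.634 t 20.07 pos [0.6116 0.1648 0.1222] head 34.6 F [  2.   -0.7 -10.5] T [ 0.002 -0.35   0.11 ] w 0.152 q6 1.19
```

```bash
python3 -m inch '[{"dx":0,"dy":0,"dz":0.0002,"ax":0,"ay":0,"az":5,"fingers":-1}]' >/dev/null; python3 st.py
```

```text
jt6 -0.594 t 20.2 pos [0.6116 0.1649 0.1221] head 29.4 F [ 3.  -0.7 -9.2] T [ 0.006 -0.26   0.14 ] w 0.155 q6 1.28
```

```bash
python3 -m inch '[{"dx":0,"dy":0,"dz":0.0001,"ax":0,"ay":0,"az":4,"fingers":-1}]' >/dev/null; python3 st.py
```

```text
jt6 -0.362 t 20.32 pos [0.6116 0.1649 0.1221] head 25.3 F [  2.3   0.1 -10. ] T [-0.025 -0.308  0.217] w 0.149 q6 1.35
```

```bash
python3 -m inch '[{"dx":0,"dy":0,"dz":0.0001,"ax":0,"ay":0,"az":4,"fingers":-1}]' >/dev/null; python3 st.py
```

```text
jt6 -0.346 t 20.45 pos [0.6116 0.1649 0.122 ] head 21.2 F [  2.    0.1 -10.7] T [-0.011 -0.397  0.238] w 0.152 q6 1.42
```

Knob a is at about 2.31 rad with 0.24 N m, which is tight. Next is c, at heading 153.2 after the flip.

```bash
python3 -m inch '[{"dx":0,"dy":0,"dz":0,"ax":0,"ay":0,"az":0,"fingers":-0.1},{"dx":0,"dy":0,"dz":0,"ax":0,"ay":0,"az":0,"fingers":-0.1},{"dx":0,"dy":0,"dz":-0.06,"ax":0,"ay":0,"az":0,"fingers":-0.1},{"dx":0,"dy":0,"dz":-0.065,"ax":0,"ay":0,"az":0,"fingers":-0.1}]'>/dev/null; python3 go.py .4948 .0626 .19 153.2
```

```text
d [-0.1505  0.0525  0.0031] a [   0.76   -0.23 -131.94] t 20.95 q6 1.42 T [-0.028 -0.029  0.041] F [ 0.7 -0.4  0. ] tilt [ 0.011  0.003 -1.   ]
```

```bash
python3 -m inch '[{"dx":-0.1505,"dy":0.0525,"dz":0.003,"ax":0.76,"ay":-0.23,"az":-132,"fingers":-0.1},{"dx":-0.1505,"dy":0.0525,"dz":0.003,"ax":0.76,"ay":-0.23,"az":-132,"fingers":-0.1},{"dx":-0.1505,"dy":0.0525,"dz":0.003,"ax":0.76,"ay":-0.23,"az":-132,"fingers":-0.1},{"dx":-0.1505,"dy":0.0525,"dz":0.003,"ax":0.76,"ay":-0.23,"az":-132,"fingers":-0.1},{"dx":-0.1505,"dy":0.0525,"dz":0.003,"ax":0.76,"ay":-0.23,"az":-132,"fingers":-0.1},{"dx":-0.1505,"dy":0.0525,"dz":0.003,"ax":0.76,"ay":-0.23,"az":-132,"fingers":-0.1},{"dx":-0.1505,"dy":0.0525,"dz":0.003,"ax":0.76,"ay":-0.23,"az":-132,"fingers":-0.1},{"dx":-0.1505,"dy":0.0525,"dz":0.003,"ax":0.76,"ay":-0.23,"az":-132,"fingers":-0.1},{"dx":-0.1505,"dy":0.0525,"dz":0.003,"ax":0.76,"ay":-0.23,"az":-132,"fingers":-0.1},{"dx":-0.1505,"dy":0.0525,"dz":0.003,"ax":0.76,"ay":-0.23,"az":-132,"fingers":-0.1},{"dx":-0.1505,"dy":0.0525,"dz":0.003,"ax":0.76,"ay":-0.23,"az":-132,"fingers":-0.1},{"dx":-0.1505,"dy":0.0525,"dz":0.003,"ax":0.76,"ay":-0.23,"az":-132,"fingers":-0.1},{"dx":-0.1505,"dy":0.0525,"dz":0.003,"ax":0.76,"ay":-0.23,"az":-132,"fingers":-0.1},{"dx":-0.1505,"dy":0.0525,"dz":0.003,"ax":0.76,"ay":-0.23,"az":-132,"fingers":-0.1}]'>/dev/null; python3 look.py w9; python3 go.py .4948 .0626 .1241 153.2
```

```text
t 22.7 d mm [ -45.9   29.  -109.1] tool x heading 153.3 tilt [ 0.001  0.    -1.   ] q6 -1.028
0.9 [447.9, 279.8, 524.0, 346.9] 2175 ztop 0.1453 rect c [610.8 164.4] [45.4 14.5] 22.0 mean [0.6081 0.1636 0.1442]
0.84 [409.3, 137.0, 490.6, 209.4] 3087 ztop 0.1471 rect c [500.9 171.6] [44.2 14.2] 15.5 mean [0.4997 0.1704 0.1458]
0.82 [316.8, 329.9, 337.7, 394.0] 947 ztop 0.1456 rect c [605.4  45.2] [ 9.  25.5] 26.9 mean [0.6038 0.0443 0.144 ]
0.69 [257.6, 203.6, 305.4, 276.5] 2346 ztop 0.1469 rect c [493.9  62.8] [13.9 45.5] 63.9 mean [0.4924 0.0637 0.1458]
d [ 0.0002 -0.0002  0.0665] a [0.03 0.04 0.02] t 22.8 q6 -1.03 T [-0.004 -0.045  0.008] F [-0.4  0.2 -0.3] tilt [ 0.001  0.    -1.   ]
```

```bash
python3 -m inch '[{"dx":0,"dy":0,"dz":0.03,"ax":0,"ay":0,"az":0,"fingers":-0.1},{"dx":0,"dy":0,"dz":0.055,"ax":0,"ay":0,"az":0,"fingers":-0.2},{"dx":0,"dy":0,"dz":0.066,"ax":0,"ay":0,"az":0,"fingers":-0.3},{"dx":0,"dy":0,"dz":0.066,"ax":0,"ay":0,"az":0,"fingers":-1},{"dx":0,"dy":0,"dz":0.066,"ax":0,"ay":0,"az":0,"fingers":-1},{"dx":0,"dy":0,"dz":0.066,"ax":0,"ay":0,"az":0,"fingers":-1},{"dx":0,"dy":0,"dz":0.066,"ax":0,"ay":0,"az":0,"fingers":-1}]' 40 >/dev/null; python3 st.py
python3 -m inch '[{"dx":0,"dy":0,"dz":0.0003,"ax":0,"ay":0,"az":10,"fingers":-1},{"dx":0,"dy":0,"dz":0.0006,"ax":0,"ay":0,"az":20,"fingers":-1},{"dx":0,"dy":0,"dz":0.001,"ax":0,"ay":0,"az":29,"fingers":-1}]' >/dev/null; python3 st.py
python3 -m inch '[{"dx":0,"dy":0,"dz":0.0002,"ax":0,"ay":0,"az":6,"fingers":-1}]' >/dev/null; python3 st.py
```

```text
jt6 0.029 t 23.68 pos [0.4944 0.0626 0.1241] head 153.2 F [-1.8 -0.  -8. ] T [-0.036  0.183  0.036] w 0.155 q6 -1.03
jt6 -1.161 t 24.05 pos [0.4946 0.0628 0.1232] head 123.9 F [ 0.   0.3 -7.3] T [0.033 0.035 0.111] w 0.155 q6 -0.52
jt6 -0.686 t 24.18 pos [0.4946 0.0629 0.123 ] head 117.7 F [ 0.  -0.5 -8.1] T [-0.084  0.017  0.165] w 0.159 q6 -0.41
```

```bash
python3 -m inch '[{"dx":0,"dy":0,"dz":0.0002,"ax":0,"ay":0,"az":5,"fingers":-1}]' >/dev/null; python3 st.py
```

```text
jt6 -0.597 t 24.3 pos [0.4946 0.0629 0.1229] head 112.5 F [-1.2 -0.  -7.8] T [-0.098  0.053  0.151] w 0.158 q6 -0.32
```

```bash
python3 -m inch '[{"dx":0,"dy":0,"dz":0.0002,"ax":0,"ay":0,"az":5,"fingers":-1}]' >/dev/null; python3 st.py
```

```text
jt6 -0.629 t 24.43 pos [0.4947 0.0629 0.1227] head 107.4 F [-0.1 -0.4 -7.8] T [-0.064  0.039  0.117] w 0.152 q6 -0.23
```

```bash
python3 -m inch '[{"dx":0,"dy":0,"dz":0.0002,"ax":0,"ay":0,"az":5,"fingers":-1}]' >/dev/null; python3 st.py
```

```text
jt6 -0.618 t 24.55 pos [0.4948 0.0629 0.1226] head 102.2 F [ 0.3  0.2 -7.7] T [-0.017  0.036  0.092] w 0.154 q6 -0.14
```

```bash
python3 -m inch '[{"dx":0,"dy":0,"dz":0.0001,"ax":0,"ay":0,"az":4,"fingers":-1}]' >/dev/null; python3 st.py
```

```text
jt6 -0.419 t 24.68 pos [0.4948 0.0629 0.1224] head 98.1 F [-0.1 -0.5 -8.3] T [-0.039 -0.015  0.192] w 0.155 q6 -0.07
```

```bash
python3 -m inch '[{"dx":0,"dy":0,"dz":0.0001,"ax":0,"ay":0,"az":4,"fingers":-1}]' >/dev/null; python3 st.py
```

```text
jt6 -0.431 t 24.8 pos [0.4948 0.0629 0.1224] head 94.0 F [ 0.1  0.6 -8.9] T [0.004 0.048 0.2  ] w 0.155 q6 0.01
```

```bash
python3 -m inch '[{"dx":0,"dy":0,"dz":0.0001,"ax":0,"ay":0,"az":3,"fingers":-1}]' >/dev/null; python3 st.py
```

```text
jt6 -0.197 t 24.93 pos [0.4949 0.0629 0.1223] head 90.9 F [-0.8  0.7 -7.6] T [-0.019  0.06   0.213] w 0.152 q6 0.06
```

```bash
python3 -m inch '[{"dx":0,"dy":0,"dz":0,"ax":0,"ay":0,"az":0,"fingers":-0.1},{"dx":0,"dy":0,"dz":0,"ax":0,"ay":0,"az":0,"fingers":-0.1},{"dx":0,"dy":0,"dz":-0.06,"ax":0,"ay":0,"az":0,"fingers":-0.1},{"dx":0,"dy":0,"dz":-0.065,"ax":0,"ay":0,"az":0,"fingers":-0.1}]'>/dev/null; python3 go.py .6046 .0553 .19 117.5
```

```text
d [-0.0097  0.1051  0.005 ] a [  0.75   0.14 -26.56] t 25.43 q6 0.06 T [ 0.016 -0.008 -0.061] F [0.3 0.  0.6] tilt [ 0.013  0.001 -1.   ]
```

```bash
python3 -m inch '[{"dx":-0.0097,"dy":0.1051,"dz":0.005,"ax":0.75,"ay":0.14,"az":-26.6,"fingers":-0.1},{"dx":-0.0097,"dy":0.1051,"dz":0.005,"ax":0.75,"ay":0.14,"az":-26.6,"fingers":-0.1},{"dx":-0.0097,"dy":0.1051,"dz":0.005,"ax":0.75,"ay":0.14,"az":-26.6,"fingers":-0.1},{"dx":-0.0097,"dy":0.1051,"dz":0.005,"ax":0.75,"ay":0.14,"az":-26.6,"fingers":-0.1},{"dx":-0.0097,"dy":0.1051,"dz":0.005,"ax":0.75,"ay":0.14,"az":-26.6,"fingers":-0.1}]'>/dev/null; python3 look.py w10; python3 go.py .6046 .0553 .1241 117.5
```

```text
t 26.05 d mm [  36.7  -43.2 -110. ] tool x heading 117.5 tilt [-0.  0. -1.] q6 -0.429
0.94 [91.0, 109.3, 160.6, 190.2] 3571 ztop 0.1451 rect c [495.3  62.8] [13.7 44.9] 1.5 mean [0.4962 0.0642 0.1438]
0.74 [259.7, 198.4, 306.7, 279.5] 2385 ztop 0.1468 rect c [604.1  55.9] [13.8 44.7] 28.1 mean [0.6035 0.0573 0.1456]
0.63 [342.0, 55.9, 435.7, 109.7] 3446 ztop 0.1456 rect c [611.2 164.4] [45.5 14.3] 21.6 mean [0.6106 0.1638 0.1443]
d [-0.0003  0.0003  0.0661] a [0.02 0.   0.  ] t 26.15 q6 -0.43 T [-0.006  0.012 -0.053] F [ 0.3 -0.1  0.2] tilt [ 0.  0. -1.]
```

```bash
python3 -m inch '[{"dx":0,"dy":0,"dz":0.03,"ax":0,"ay":0,"az":0,"fingers":-0.1},{"dx":0,"dy":0,"dz":0.055,"ax":0,"ay":0,"az":0,"fingers":-0.2},{"dx":0,"dy":0,"dz":0.066,"ax":0,"ay":0,"az":0,"fingers":-0.3},{"dx":0,"dy":0,"dz":0.066,"ax":0,"ay":0,"az":0,"fingers":-1},{"dx":0,"dy":0,"dz":0.066,"ax":0,"ay":0,"az":0,"fingers":-1},{"dx":0,"dy":0,"dz":0.066,"ax":0,"ay":0,"az":0,"fingers":-1},{"dx":0,"dy":0,"dz":0.066,"ax":0,"ay":0,"az":0,"fingers":-1}]' 40 >/dev/null; python3 st.py
python3 -m inch '[{"dx":0,"dy":0,"dz":0.0003,"ax":0,"ay":0,"az":10,"fingers":-1},{"dx":0,"dy":0,"dz":0.0006,"ax":0,"ay":0,"az":20,"fingers":-1}]' >/dev/null; python3 st.py
python3 -m inch '[{"dx":0,"dy":0,"dz":0.0002,"ax":0,"ay":0,"az":6,"fingers":-1}]' >/dev/null; python3 st.py
```

```text
jt6 0.028 t 27.02 pos [0.6039 0.0558 0.1235] head 117.5 F [  3.    3.7 -12.5] T [ 0.455 -0.475  0.046] w 0.153 q6 -0.43
jt6 -1.388 t 27.27 pos [0.6042 0.056  0.1228] head 97.2 F [  4.1   2.8 -12.4] T [ 0.449 -0.503  0.08 ] w 0.152 q6 -0.07
jt6 -0.687 t 27.4 pos [0.6044 0.056  0.1226] head 90.9 F [  3.3   1.8 -10.2] T [ 0.308 -0.346  0.096] w 0.155 q6 0.03
```

```bash
python3 -m inch '[{"dx":0,"dy":0,"dz":0.0002,"ax":0,"ay":0,"az":6,"fingers":-1}]' >/dev/null; python3 st.py
```

```text
jt6 -0.829 t 27.52 pos [0.6045 0.056  0.1224] head 84.7 F [  4.1   1.7 -10.7] T [ 0.312 -0.342  0.069] w 0.157 q6 0.14
```

```bash
python3 -m inch '[{"dx":0,"dy":0,"dz":0.0002,"ax":0,"ay":0,"az":5,"fingers":-1}]' >/dev/null; python3 st.py
```

```text
jt6 -0.598 t 27.65 pos [0.6046 0.056  0.1223] head 79.6 F [ 2.1  1.7 -9.9] T [ 0.261 -0.276  0.103] w 0.154 q6 0.23
```

```bash
python3 -m inch '[{"dx":0,"dy":0,"dz":0.0002,"ax":0,"ay":0,"az":5,"fingers":-1}]' >/dev/null; python3 st.py
```

```text
jt6 -0.582 t 27.77 pos [0.6047 0.056  0.1223] head 74.4 F [ 2.6  2.  -9.4] T [ 0.358 -0.171  0.14 ] w 0.156 q6 0.32
```

```bash
python3 -m inch '[{"dx":0,"dy":0,"dz":0.0002,"ax":0,"ay":0,"az":5,"fingers":-1}]' >/dev/null; python3 st.py
```

```text
jt6 -0.506 t 27.9 pos [0.6048 0.056  0.1223] head 69.3 F [  1.9   1.6 -10.4] T [ 0.447 -0.226  0.258] w 0.156 q6 0.41
```

```bash
python3 -m inch '[{"dx":0,"dy":0,"dz":0.0001,"ax":0,"ay":0,"az":4,"fingers":-1}]' >/dev/null; python3 st.py
```

```text
jt6 -0.255 t 28.02 pos [0.6049 0.056  0.1223] head 65.2 F [ 3.   2.3 -9.8] T [ 0.378 -0.306  0.252] w 0.156 q6 0.48
```

Knob b is tight at 0.25 N m. Now d, flipped to heading 195.8.

```bash
python3 -m inch '[{"dx":0,"dy":0,"dz":0,"ax":0,"ay":0,"az":0,"fingers":-0.1},{"dx":0,"dy":0,"dz":0,"ax":0,"ay":0,"az":0,"fingers":-0.1},{"dx":0,"dy":0,"dz":-0.06,"ax":0,"ay":0,"az":0,"fingers":-0.1},{"dx":0,"dy":0,"dz":-0.065,"ax":0,"ay":0,"az":0,"fingers":-0.1}]'>/dev/null; python3 go.py .5021 .1720 .19 195.8
```

```text
d [ 0.0605 -0.1458  0.0032] a [   0.75    0.56 -130.59] t 28.52 q6 0.48 T [-0.031  0.01  -0.05 ] F [ 0.9 -0.3  0.6] tilt [ 0.013  0.001 -1.   ]
```

```bash
python3 -m inch '[{"dx":0.0605,"dy":-0.1458,"dz":0.003,"ax":0.75,"ay":0.56,"az":-130.6,"fingers":-0.1},{"dx":0.0605,"dy":-0.1458,"dz":0.003,"ax":0.75,"ay":0.56,"az":-130.6,"fingers":-0.1},{"dx":0.0605,"dy":-0.1458,"dz":0.003,"ax":0.75,"ay":0.56,"az":-130.6,"fingers":-0.1},{"dx":0.0605,"dy":-0.1458,"dz":0.003,"ax":0.75,"ay":0.56,"az":-130.6,"fingers":-0.1},{"dx":0.0605,"dy":-0.1458,"dz":0.003,"ax":0.75,"ay":0.56,"az":-130.6,"fingers":-0.1},{"dx":0.0605,"dy":-0.1458,"dz":0.003,"ax":0.75,"ay":0.56,"az":-130.6,"fingers":-0.1},{"dx":0.0605,"dy":-0.1458,"dz":0.003,"ax":0.75,"ay":0.56,"az":-130.6,"fingers":-0.1},{"dx":0.0605,"dy":-0.1458,"dz":0.003,"ax":0.75,"ay":0.56,"az":-130.6,"fingers":-0.1},{"dx":0.0605,"dy":-0.1458,"dz":0.003,"ax":0.75,"ay":0.56,"az":-130.6,"fingers":-0.1},{"dx":0.0605,"dy":-0.1458,"dz":0.003,"ax":0.75,"ay":0.56,"az":-130.6,"fingers":-0.1},{"dx":0.0605,"dy":-0.1458,"dz":0.003,"ax":0.75,"ay":0.56,"az":-130.6,"fingers":-0.1},{"dx":0.0605,"dy":-0.1458,"dz":0.003,"ax":0.75,"ay":0.56,"az":-130.6,"fingers":-0.1},{"dx":0.0605,"dy":-0.1458,"dz":0.003,"ax":0.75,"ay":0.56,"az":-130.6,"fingers":-0.1},{"dx":0.0605,"dy":-0.1458,"dz":0.003,"ax":0.75,"ay":0.56,"az":-130.6,"fingers":-0.1}]'>/dev/null; python3 look.py w11; python3 go.py .5021 .1720 .1241 195.8
```

```text
t 30.27 d mm [ -17.  -112.7 -109.5] tool x heading -164.3 tilt [ 0.001  0.    -1.   ] q6 -1.561
0.97 [258.6, 199.7, 307.4, 281.7] 2345 ztop 0.147 rect c [500.9 171.9] [44.9 13.7] 16.3 mean [0.4994 0.1715 0.1458]
0.96 [62.5, 147.7, 151.4, 202.6] 3301 ztop 0.1449 rect c [493.9  62.6] [13.8 45.5] 1.7 mean [0.493  0.0637 0.1437]
0.88 [38.1, 291.1, 120.6, 356.9] 3425 ztop 0.1451 rect c [565.7  88.7] [ 42.6 127.1] 47.3 mean [0.601  0.0555 0.144 ]
0.83 [225.3, 331.9, 254.3, 393.5] 1107 ztop 0.1451 rect c [571.4 160.4] [107.2  12.4] 11.3 mean [0.6061 0.1668 0.144 ]
0.29 [325.6, 77.1, 367.0, 133.3] 1419 ztop 0.0365 rect c [413.1 204. ] [14.4 45.3] 76.0 mean [0.4126 0.2034 0.0353]
d [0.     0.0001 0.0662] a [-0.    0.01 -0.09] t 30.38 q6 -1.56 T [ 0.037 -0.029  0.042] F [-1.8  0.5  0.4] tilt [ 0.  0. -1.]
```

```bash
python3 -m inch '[{"dx":0,"dy":0,"dz":0.03,"ax":0,"ay":0,"az":0,"fingers":-0.1},{"dx":0,"dy":0,"dz":0.055,"ax":0,"ay":0,"az":0,"fingers":-0.2},{"dx":0,"dy":0,"dz":0.066,"ax":0,"ay":0,"az":0,"fingers":-0.3},{"dx":0,"dy":0,"dz":0.066,"ax":0,"ay":0,"az":0,"fingers":-1},{"dx":0,"dy":0,"dz":0.066,"ax":0,"ay":0,"az":0,"fingers":-1},{"dx":0,"dy":0,"dz":0.066,"ax":0,"ay":0,"az":0,"fingers":-1},{"dx":0,"dy":0,"dz":0.066,"ax":0,"ay":0,"az":0,"fingers":-1}]' 40 >/dev/null; python3 st.py
python3 -m inch '[{"dx":0,"dy":0,"dz":0.0003,"ax":0,"ay":0,"az":10,"fingers":-1},{"dx":0,"dy":0,"dz":0.0006,"ax":0,"ay":0,"az":20,"fingers":-1}]' >/dev/null; python3 st.py
python3 -m inch '[{"dx":0,"dy":0,"dz":0.0002,"ax":0,"ay":0,"az":6,"fingers":-1}]' >/dev/null; python3 st.py
```

```text
jt6 0.021 t 31.25 pos [0.5014 0.1719 0.1237] head -164.3 F [ -0.9   0.6 -11.4] T [0.053 0.157 0.068] w 0.154 q6 -1.56
jt6 -1.396 t 31.5 pos [0.5014 0.1721 0.1231] head 175.4 F [-0.3  2.2 -8.3] T [ 0.254 -0.027  0.058] w 0.157 q6 -1.21
jt6 -0.63 t 31.62 pos [0.5014 0.1722 0.1229] head 169.1 F [-0.4  0.4 -6.8] T [0.021 0.157 0.127] w 0.155 q6 -1.1
```

```bash
python3 -m inch '[{"dx":0,"dy":0,"dz":0.0002,"ax":0,"ay":0,"az":6,"fingers":-1}]' >/dev/null; python3 st.py
```

```text
jt6 -0.676 t 31.75 pos [0.5014 0.1723 0.123 ] head 163.0 F [-0.4  0.3 -8. ] T [0.083 0.123 0.174] w 0.151 q6 -0.99
```

```bash
python3 -m inch '[{"dx":0,"dy":0,"dz":0.0002,"ax":0,"ay":0,"az":5,"fingers":-1}]' >/dev/null; python3 st.py
```

```text
jt6 -0.41 t 31.88 pos [0.5014 0.1723 0.1229] head 157.8 F [-0.4  0.9 -7.6] T [0.107 0.134 0.352] w 0.16 q6 -0.9
```

Run:
```python
from h import *
for i in range(4):
    s=bot.read_state();print(s["torque"][2].round(3),s["joint_torque"][5].round(3),s["time"].__round__(2));bot.read_camera("side")
```

```text
0.352 -0.41 31.88
0.218 0.274 31.93
0.067 0.541 31.98
0.045 0.17 32.02
```

Knob d is at about 1.93 rad. The last moving reading was 0.35 N m, a noisy value at the high end, so I'm stopping there. The cover has levelled since a and c were tightened, so I'll recheck both by feel.

```bash
python3 -m inch '[{"dx":0,"dy":0,"dz":0,"ax":0,"ay":0,"az":0,"fingers":-0.1},{"dx":0,"dy":0,"dz":0,"ax":0,"ay":0,"az":0,"fingers":-0.1},{"dx":0,"dy":0,"dz":-0.06,"ax":0,"ay":0,"az":0,"fingers":-0.1},{"dx":0,"dy":0,"dz":-0.065,"ax":0,"ay":0,"az":0,"fingers":-0.1}]'>/dev/null; python3 go.py .6118 .1648 .19 21.5
```

```text
d [-0.1014  0.0315  0.0055] a [  0.79  -0.28 136.57] t 32.58 q6 -0.9 T [ 0.012 -0.019  0.011] F [ 1.2  0.1 -0. ] tilt [ 0.011  0.004 -1.   ]
```

```bash
python3 -m inch '[{"dx":-0.1014,"dy":0.0315,"dz":0.005,"ax":0.79,"ay":-0.28,"az":136.5,"fingers":-0.1},{"dx":-0.1014,"dy":0.0315,"dz":0.005,"ax":0.79,"ay":-0.28,"az":136.5,"fingers":-0.1},{"dx":-0.1014,"dy":0.0315,"dz":0.005,"ax":0.79,"ay":-0.28,"az":136.5,"fingers":-0.1},{"dx":-0.1014,"dy":0.0315,"dz":0.005,"ax":0.79,"ay":-0.28,"az":136.5,"fingers":-0.1},{"dx":-0.1014,"dy":0.0315,"dz":0.005,"ax":0.79,"ay":-0.28,"az":136.5,"fingers":-0.1},{"dx":-0.1014,"dy":0.0315,"dz":0.005,"ax":0.79,"ay":-0.28,"az":136.5,"fingers":-0.1},{"dx":-0.1014,"dy":0.0315,"dz":0.005,"ax":0.79,"ay":-0.28,"az":136.5,"fingers":-0.1},{"dx":-0.1014,"dy":0.0315,"dz":0.005,"ax":0.79,"ay":-0.28,"az":136.5,"fingers":-0.1},{"dx":-0.1014,"dy":0.0315,"dz":0.005,"ax":0.79,"ay":-0.28,"az":136.5,"fingers":-0.1},{"dx":-0.1014,"dy":0.0315,"dz":0.005,"ax":0.79,"ay":-0.28,"az":136.5,"fingers":-0.1},{"dx":-0.1014,"dy":0.0315,"dz":0.005,"ax":0.79,"ay":-0.28,"az":136.5,"fingers":-0.1},{"dx":-0.1014,"dy":0.0315,"dz":0.005,"ax":0.79,"ay":-0.28,"az":136.5,"fingers":-0.1},{"dx":-0.1014,"dy":0.0315,"dz":0.005,"ax":0.79,"ay":-0.28,"az":136.5,"fingers":-0.1},{"dx":-0.1014,"dy":0.0315,"dz":0.005,"ax":0.79,"ay":-0.28,"az":136.5,"fingers":-0.1}]'>/dev/null; python3 look.py w12; python3 go.py .6118 .1648 .1224 21.5
python3 - <<'E'
# cover plane from depth: fit points near z~0.110
from h import *
f=np.load("pics/w12.npz");d=f["d"];k={n:f[n] for n in("intrinsics","distortion","view")}
v,u=np.mgrid[0:420:2,0:560:2];v=v.ravel();u=u.ravel();z=d[v,u];o,r=ray(k,np.c_[u,v]);P=o+r*z[:,None]
Y=np.radians(-3.8);q=(P[:,:2]-[.5534,.1138])@np.array([[np.cos(Y),-np.sin(Y)],[np.sin(Y),np.cos(Y)]])
m=(z>0)&(np.abs(q).max(1)<.07)&(abs(P[:,2]-.11)<.004)
P=P[m];c=np.linalg.lstsq(np.c_[P[:,:2]-[.5534,.1138],np.ones(len(P))],P[:,2],rcond=None)[0];print("cover plane slope,z",c.round(4),m.sum())
E
```

```text
t 34.33 d mm [ -94.4   66.7 -109.2] tool x heading 21.7 tilt [ 0.001  0.    -1.   ] q6 1.417
0.76 [257.0, 200.6, 305.9, 279.2] 2406 ztop 0.1452 rect c [612.6 164.7] [45.2 13.8] 21.2 mean [0.6141 0.1653 0.1441]
0.68 [321.4, 377.7, 335.9, 392.3] 145 ztop 0.124 rect c [564.  120.7] [155.4   8.7] 32.2 mean [0.5208 0.0934 0.145 ]
0.65 [392.9, 264.0, 458.5, 335.0] 2239 ztop 0.1454 rect c [605.   56.1] [44.8 14.2] 65.8 mean [0.6065 0.0582 0.1441]
0.18 [85.5, 111.8, 160.9, 169.2] 3609 ztop 0.0499 rect c [606.  310.7] [45.2 45.6] 75.5 mean [0.6073 0.3103 0.049 ]
d [-0.0003 -0.0001  0.0684] a [ 0.01 -0.04  0.21] t 34.42 q6 1.42 T [ 0.032 -0.002 -0.   ] F [ 0.4 -0.7 -0.1] tilt [ 0.001  0.    -1.   ]
cover plane slope,z [-0.0002 -0.0006  0.1095] 4360
```

The cover plane is level and at the home height. Now a small feel test on a.

```bash
python3 -m inch '[{"dx":0,"dy":0,"dz":0.03,"ax":0,"ay":0,"az":0,"fingers":-0.1},{"dx":0,"dy":0,"dz":0.055,"ax":0,"ay":0,"az":0,"fingers":-0.2},{"dx":0,"dy":0,"dz":0.068,"ax":0,"ay":0,"az":0,"fingers":-0.3},{"dx":0,"dy":0,"dz":0.068,"ax":0,"ay":0,"az":0,"fingers":-1},{"dx":0,"dy":0,"dz":0.068,"ax":0,"ay":0,"az":0,"fingers":-1},{"dx":0,"dy":0,"dz":0.068,"ax":0,"ay":0,"az":0,"fingers":-1},{"dx":0,"dy":0,"dz":0.068,"ax":0,"ay":0,"az":0,"fingers":-1}]' 40 >/dev/null; python3 st.py
python3 -m inch '[{"dx":0,"dy":0,"dz":0,"ax":0,"ay":0,"az":2.5,"fingers":-1}]' >/dev/null; python3 st.py
```

```text
jt6 0.034 t 35.3 pos [0.6112 0.1646 0.1216] head 21.7 F [  1.5  -0.4 -13.2] T [ 0.005 -0.122  0.082] w 0.149 q6 1.42
jt6 -0.16 t 35.42 pos [0.6113 0.1646 0.1216] head 19.2 F [-0.1  0.5 -7.6] T [ 0.094 -0.095  0.286] w 0.151 q6 1.46
```

Knob a is still tight at 0.29 N m. Now the same check on c.

```bash
python3 -m inch '[{"dx":0,"dy":0,"dz":0,"ax":0,"ay":0,"az":0,"fingers":-0.1},{"dx":0,"dy":0,"dz":0,"ax":0,"ay":0,"az":0,"fingers":-0.1},{"dx":0,"dy":0,"dz":-0.06,"ax":0,"ay":0,"az":0,"fingers":-0.1},{"dx":0,"dy":0,"dz":-0.065,"ax":0,"ay":0,"az":0,"fingers":-0.1}]'>/dev/null; python3 go.py .4948 .0626 .19 91.4
```

```text
d [-0.1485  0.0575  0.0028] a [  0.51  -0.54 -72.18] t 35.92 q6 1.46 T [-0.024 -0.026 -0.008] F [0.2 0.7 0.5] tilt [ 0.012  0.003 -1.   ]
```

```bash
python3 -m inch '[{"dx":-0.1485,"dy":0.0575,"dz":0.003,"ax":0.51,"ay":-0.54,"az":-72.2,"fingers":-0.1},{"dx":-0.1485,"dy":0.0575,"dz":0.003,"ax":0.51,"ay":-0.54,"az":-72.2,"fingers":-0.1},{"dx":-0.1485,"dy":0.0575,"dz":0.003,"ax":0.51,"ay":-0.54,"az":-72.2,"fingers":-0.1},{"dx":-0.1485,"dy":0.0575,"dz":0.003,"ax":0.51,"ay":-0.54,"az":-72.2,"fingers":-0.1},{"dx":-0.1485,"dy":0.0575,"dz":0.003,"ax":0.51,"ay":-0.54,"az":-72.2,"fingers":-0.1},{"dx":-0.1485,"dy":0.0575,"dz":0.003,"ax":0.51,"ay":-0.54,"az":-72.2,"fingers":-0.1},{"dx":-0.1485,"dy":0.0575,"dz":0.003,"ax":0.51,"ay":-0.54,"az":-72.2,"fingers":-0.1},{"dx":-0.1485,"dy":0.0575,"dz":0.003,"ax":0.51,"ay":-0.54,"az":-72.2,"fingers":-0.1},{"dx":-0.1485,"dy":0.0575,"dz":0.003,"ax":0.51,"ay":-0.54,"az":-72.2,"fingers":-0.1}]'>/dev/null; python3 look.py w13; python3 go.py .4948 .0626 .1224 91.4
```

```text
t 37.05 d mm [   4.1   54.1 -109.6] tool x heading 91.3 tilt [ 0.001  0.    -1.   ] q6 0.053
0.94 [257.2, 202.9, 301.9, 276.6] 2389 ztop 0.145 rect c [495.2  63.1] [13.8 45.7] 0.8 mean [0.495  0.0644 0.1439]
0.83 [255.1, 17.0, 344.4, 85.8] 3756 ztop 0.1462 rect c [502.1 171.8] [14.5 45.4] 67.8 mean [0.5015 0.1715 0.145 ]
0.77 [447.0, 41.5, 558.5, 98.2] 3953 ztop 0.1455 rect c [611.3 164.6] [46.2 14.3] 20.1 mean [0.6098 0.1646 0.1442]
0.73 [414.2, 213.5, 488.9, 289.2] 3564 ztop 0.1453 rect c [603.6  55.9] [44.8 14.9] 66.5 mean [0.6028 0.057  0.144 ]
0.66 [225.0, 1.2, 517.8, 329.4] 12379 ztop 0.092 rect c [552.5 114.2] [171.4 170.3] 86.2 mean [0.5195 0.1559 0.0924]
d [-0.     -0.0002  0.0677] a [ 0.03 -0.   -0.05] t 37.15 q6 0.05 T [-0.016  0.006  0.016] F [ 0.3  0.1 -0.3] tilt [ 0.  0. -1.]
```

```bash
python3 -m inch '[{"dx":0,"dy":0,"dz":0.03,"ax":0,"ay":0,"az":0,"fingers":-0.1},{"dx":0,"dy":0,"dz":0.055,"ax":0,"ay":0,"az":0,"fingers":-0.2},{"dx":0,"dy":0,"dz":0.0675,"ax":0,"ay":0,"az":0,"fingers":-0.3},{"dx":0,"dy":0,"dz":0.0675,"ax":0,"ay":0,"az":0,"fingers":-1},{"dx":0,"dy":0,"dz":0.0675,"ax":0,"ay":0,"az":0,"fingers":-1},{"dx":0,"dy":0,"dz":0.0675,"ax":0,"ay":0,"az":0,"fingers":-1},{"dx":0,"dy":0,"dz":0.0675,"ax":0,"ay":0,"az":0,"fingers":-1}]' 40 >/dev/null; python3 st.py
python3 -m inch '[{"dx":0,"dy":0,"dz":0,"ax":0,"ay":0,"az":2.5,"fingers":-1}]' >/dev/null; python3 st.py
```

```text
jt6 -0.005 t 38.02 pos [0.4947 0.0626 0.1217] head 91.3 F [  6.4   0.4 -17.1] T [ 0.072 -0.734  0.046] w 0.155 q6 0.05
jt6 -0.257 t 38.15 pos [0.4947 0.0626 0.1216] head 88.8 F [ 2.5  0.9 -9.8] T [ 0.074 -0.347  0.205] w 0.157 q6 0.1
```

```bash
python3 -m inch '[{"dx":0,"dy":0,"dz":0,"ax":0,"ay":0,"az":2.5,"fingers":-1}]' >/dev/null; python3 st.py
python3 -m inch '[{"dx":0,"dy":0,"dz":0,"ax":0,"ay":0,"az":0,"fingers":-0.1},{"dx":0,"dy":0,"dz":0,"ax":0,"ay":0,"az":0,"fingers":-0.1},{"dx":0,"dy":0,"dz":0,"ax":0,"ay":0,"az":0,"fingers":0},{"dx":0,"dy":0,"dz":-0.06,"ax":0,"ay":0,"az":0,"fingers":0},{"dx":-0.02,"dy":0,"dz":-0.12,"ax":0,"ay":0,"az":0,"fingers":0},{"dx":-0.04,"dy":0,"dz":-0.15,"ax":0,"ay":0,"az":0,"fingers":0},{"dx":-0.04,"dy":0,"dz":-0.15,"ax":0,"ay":0,"az":0,"fingers":0},{"dx":-0.04,"dy":0,"dz":-0.15,"ax":0,"ay":0,"az":0,"fingers":0}]'>/dev/null; python3 look.py w14
```

```text
jt6 -0.14 t 38.27 pos [0.4947 0.0626 0.1216] head 86.3 F [  2.8  -0.2 -12.3] T [ 0.068 -0.48   0.301] w 0.156 q6 0.14
t 39.27 d mm [ 48.8  54.3 -29.1] tool x heading 86.2 tilt [-0.001  0.    -1.   ] q6 0.061
0.96 [267.4, 131.3, 298.9, 183.1] 1455 ztop 0.1451 rect c [495.   62.7] [45.7 13.8] 86.8 mean [0.4951 0.0634 0.1438]
0.76 [390.3, 125.5, 439.3, 182.7] 1860 ztop 0.1455 rect c [603.5  55.3] [45.1 13.7] 65.4 mean [0.603  0.0561 0.1443]
0.7 [252.1, 1.7, 316.1, 33.2] 1403 ztop 0.1459 rect c [502.7 165.2] [10.9 42. ] 85.1 mean [0.5084 0.1656 0.1447]
0.57 [398.8, 0.0, 465.3, 34.5] 1292 ztop 0.1453 rect c [608.2 157.7] [13.3 39.5] 87.6 mean [0.602  0.1594 0.144 ]
```

View pics/w14big.png

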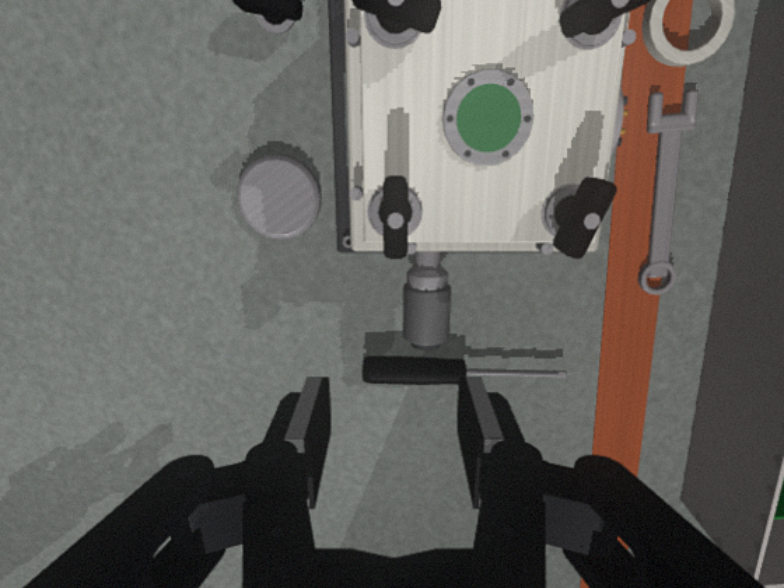

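Picture 5: the gripper is clear, and the cover is flat with its knobs around the viewport at (489,117). The bystanders in view are where they were. I'm handing in.

```bash
python3 -c "
from workcell import bot
print(bot.finish_job())"
```

```text
the job is handed in; nothing more can be done
None
```

I drew the cover down in two crosswise rounds, in the order a, c, b, d, and handed the job in at about 39 s of the 72 s allowed; no verdict was reported.

- **First round:** each knob got about 72° (1.25 rad). I confirmed this from the bar angle and the 2.4 mm each knob sank.
- **Second round:** I turned each knob by feel. The turns below are worked out from tool and bar angles, not read from a sensor.

| Knob | Total turn (rad) | Last torque while turning (N m) |
|---|---|---|
| a | about 2.35 | 0.29 |
| b | about 2.19 | 0.25 |
| c | about 2.4 | 0.30 |
| d | about 1.93 | 0.35 |

I went back to a and c after b and d were tight, because the cover had levelled since, and gave them about 2.5° and 5° more. I did not recheck b or d.

**Last checks:** the depth fit, made just before the final nudges on a and c, put the cover top at 109.5 mm against an expected 110 mm, with a slope under 0.001 rad. In the final picture the gripper was clear, and the bystanders in view looked undisturbed.

**Disagreements:**
- **Knob d:** its last reading was above the 0.2 to 0.3 N m band, though below the 0.4 N m that counts as forced. Readings scatter by about ±0.05 N m, so I left it rather than back it off.
- **Tool tilt:** the tool came up about 0.8° off vertical after each release, and I corrected it before the next grip.

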